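# Crank the decorating stand level with its hand rest

## Task

Swing the folded handle of the hand crank up until it stands upright, then crank until the top of the round wooden turntable is level with the top of the wooden hand rest beside it. Then fold the handle flat again over the crank arm and let go. Leave the hand rest and the other things on the table where they are.

Things in the scene. Friction and masses are not known exactly. Their poses are not given: they have to be found in the camera images.
- stand: Grey steel stand fixed to the table: base plate 150 x 500 x 12 mm, long along its y. Origin on the table under the vertical crank axis; z up; +y points from the crank to the turntable (axis 250 mm from the crank axis) and on to the hand rest (382 mm). Under the crank: gearbox 100 x 100 mm, top at 65 mm. Stiff, cannot be shifted.
- crank_axis (a point): Point on the vertical crank axis at the height of the handle's hinge (112 mm above the table); axes as the stand's.
- crank (a joint): Crank angle about its vertical axis (rad, counts on over several turns; starts 0 to 1.8). 0: arm along the stand's +x. Counter-clockwise from above is positive and raises the turntable 30 mm per turn. Needs about 0.2 N m, stays where left. Arm: flat dark steel bar 15 mm wide, 8 mm thick, top 98 mm above the table, 25 mm clear above the gearbox.
- handle (a joint): Angle of the folding handle on the crank arm: 0 = folded flat over the arm, pointing from the hinge inwards over the crank axis; 1.57 = upright (stop). It stays where it is left (friction 0.05 N m, about 1 N at the grip). Its hinge is level and square to the arm.
- handle_hinge (a point): Centre of the handle's hinge, at the outer end of the crank arm, 75 mm from the crank axis, 14 mm above the arm's top; x axis points outwards along the arm, y along the hinge, z up. Turns with the crank.
- handle_grip (a point): Point on the middle line of the wooden handle, 55 mm from its hinge. The handle is a flat-sided bar from 7 to 90 mm from the hinge, 20 mm wide along the hinge (faces to pinch; wider than the arm beneath) and 25 mm thick the other way. x axis along the handle towards the hinge, y along the hinge. Moves with crank and handle.
- disc_top (a point): Centre of the top face of the turntable, a round wooden disc 190 mm across, 31 to 47 mm lower than the hand rest at the start. A pale bowl 94 mm across and 55 mm tall is stuck on it. z up.
- rest_top (a point): Middle of the top face of the hand rest, a pale wooden bar 150 x 45 x 18 mm on a short post (125 to 132 mm above the table, set by a stiff clamp). z up.
- spray_bottle: Black spray bottle 72 mm across, 192 mm tall, loose; origin at the centre of its foot. Bystander.
- tool_pot: Square wooden pot 90 x 90 x 95 mm with modelling tools standing in it up to 155 mm, loose; origin under its centre. Bystander.
- paddle: Wooden clay paddle 235 mm long lying flat, loose; origin under it near the middle, blade 65 mm wide to +x, handle to -x. Bystander.

How it is judged:
By the outcome, as a careful person would: the job done as asked, in the order asked, and still so for the second after the job is handed in, with the robot touching nothing.
It also fails if it takes over 72 s, if anything falls off the work surface, if the arm or the gripper's body presses on something with over 40 N, if the wrist force passes 120 N, or if a joint passes its speed limit or range.

## Robot

A 7-joint arm with a two-finger parallel gripper is mounted at the origin on the work surface. World frame = base frame: x ahead of the robot, y to its left, z up, the work surface at z = 0. Lengths are in m, angles in rad, forces in N, time in s.
With the tool pointing down it reaches from about 0.425 to 0.925 m from the base axis. Payload 6.8 kg.
Tool frame: the origin (TCP) lies at the very end of the fingers, on their centre line; the grasp point (between the pads) lies 19 mm behind it; z points along the fingers, x is the direction in which the jaws open and shut, and the axes are right-handed (so a half turn about z gives the same grasp; the last joint's range is limited). The gripper opens to 88 mm and grips with 3 to 60 N. Pads are 20 mm wide; open, the fingers measure 115 mm over their backs; the gripper's body (75 mm by 178 mm) begins 61 mm behind the grasp point.
Start: joints at [1.1, 0.477, 0.022, 1.555, -0.011, 1.109, -0.083], TCP at [0.24, -0.631, 0.223] pointing down, gripper open.
Joint ranges: [-2.96, 2.96], [-0.34, 2.1], [-1.41, 1.46], [0.24, 2.44], [-1.37, 4.51], [0.17, 1.92], [-2.96, 2.96]. Speed limits (rad/s): [2.39, 2.39, 3.14, 3.14, 3.14, 3.14, 3.14].

## Interface

Orientations are given as a 3x3 rotation matrix whose columns are the frame's x, y, z axes.
In Python, from workcell import arm, imaging, job gives the robot as it stands.
- The arm moves only by the tool arm_command, never from a script. Its argument "plan" is a list of rows, each a list of 6 numbers: the shift along the world's x, y, z in mm, then the turn, a rotation vector about the world's x, y, z in degrees. A call has 1 to 12 rows; each row is the pose to reach, as a shift and turn from the pose commanded when the call began; what a row does not reach only later rows make up. A row lasts 1/12 s, in which the tool goes at most 41.7 mm and 7.16 degrees, less where a joint would pass 70% of its speed; a pose out of reach is approached as far as the arm can. A call with a gripper value outside its range is refused whole. "gripper" is the closure, from 0 (fully open) to 1 (shut), set as the call begins (left out, the last holds). The fingers move at their own pace and stop on an object; "grip_force" is the grip in N (left out, the last holds). Time passes only in rows, so rows that repeat a pose let the fingers close. It gives the time, the measured TCP pose, the force and the opening at its end, in the units of the state.
- arm.observe(): the state, without advancing time (a new reading comes with each control period).
- imaging.snapshot(name): name is "scene" or "top"; returns the picture (400x640x3 uint8, red, green, blue); there is no depth.
- imaging.get_calibration(name): a dict with "fx", "fy", "cx", "cy" (pixels), "R" (3x3) and "t" (3): a world point X has camera coordinates R X + t. Camera axes: x right, y down, z forward; pixel columns grow to the right and rows downward; lengths in m; the calibration is good to about 2 mm. A picture is of the moment at which its call begins. get_calibration takes no time and is no camera call.
- job.finish_job(): hands the job in, once; it reports no verdict.
The state is a dict: "clock": time; "joint_pos": joint angles; "qvel": joint speeds; "joint_torque": joint torques, N m; "eef_pos": TCP position; "orientation": TCP orientation; "force": force on the tool from outside, world axes, zero at the start; "ft_torque": the same for the moment, N m; "grip_width": finger opening in m.
Only numpy, scipy, OpenCV 4.12 (cv2) and the standard library are available. Lean on these libraries where they do the work, as an engineer would, in place of code of your own. Each camera call takes 0.05 s, during which the arm holds its last target.

## Working session

There is one attempt and no reset: what is moved stays moved. The work goes in short steps, Python scripts to look and compute and a tool call to move; the robot and the scene stay as the last step left them, time stands still between calls to the robot, and variables do not carry over. Pictures are saved under pics/ and viewed, and the job is handed in when it is done.

Besides the shell and the picture viewer there is one more tool, called after "Request:" in YAML: its name, and indented under it one key for each argument. arm_command: Moves the arm, as the interface text tells. Its arguments: {"type":"object","properties":{"plan":{"type":"array","items":{"type":"array","items":{"type":"number"}}},"gripper":{"type":"number"},"grip_force":{"type":"number"}},"required":["plan"]}

```bash
mkdir -p pics; cat > h.py <<'E'
import numpy as np,cv2,sys
from workcell import arm,imaging,job
def snap(n,f):
    im=imaging.snapshot(n); cv2.imwrite('pics/'+f,cv2.cvtColor(im,cv2.COLOR_RGB2BGR)); return im
def ray(n,u,v):
    c=imaging.get_calibration(n);R=np.array(c['R']);t=np.array(c['t'])
    d=R.T@np.array([(u-c['cx'])/c['fx'],(v-c['cy'])/c['fy'],1]);return -R.T@t,d
def onz(n,u,v,z):
    o,d=ray(n,u,v);return o+d*(z-o[2])/d[2]
def proj(n,X):
    c=imaging.get_calibration(n);p=np.array(c['R'])@np.array(X)+np.array(c['t'])
    return np.array([c['fx']*p[0]/p[2]+c['cx'],c['fy']*p[1]/p[2]+c['cy']])
np.set_printoptions(precision=4,suppress=True)
E
python3 - <<'E'
from h import *
snap('scene','s0.png');snap('top','t0.png')
for n in('scene','top'):
    o,d=ray(n,320,200);print(n,o,d,imaging.get_calibration(n)['fx'])
print(arm.observe())
E
```

```text
scene [1.6124 0.5552 0.8365] [-0.7043 -0.4643 -0.537 ] 518.4617614873536
top [ 0.5199 -0.1097  1.2251] [ 0.1137  0.0154 -0.9934] 467.26701289508344
{'clock': 0.1, 'joint_pos': array([ 1.0999,  0.4777,  0.0223,  1.5563, -0.0115,  1.1093, -0.0831]), 'qvel': array([ 0.    , -0.0007, -0.0002, -0.0036,  0.0008,  0.0012, -0.0004]), 'joint_torque': array([  0.0048, -58.4089,   1.5399, -27.3315,  -0.0543,   0.0131,
         0.0001]), 'eef_pos': array([ 0.2394, -0.6305,  0.2218]), 'orientation': array([[ 0.355 , -0.9349, -0.0006],
       [-0.9349, -0.355 ,  0.0015],
       [-0.0016,  0.0001, -1.    ]]), 'force': array([0.1592, 0.5052, 0.0999]), 'ft_torque': array([-0.0219,  0.0334,  0.031 ]), 'grip_width': 0.08780722453084266}
```

View pics/s0.png

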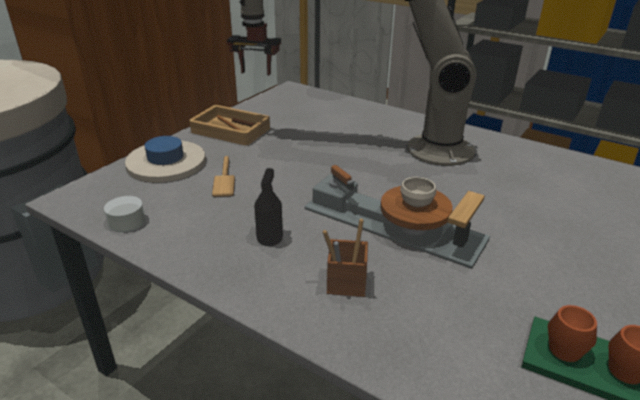

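View pics/t0.png

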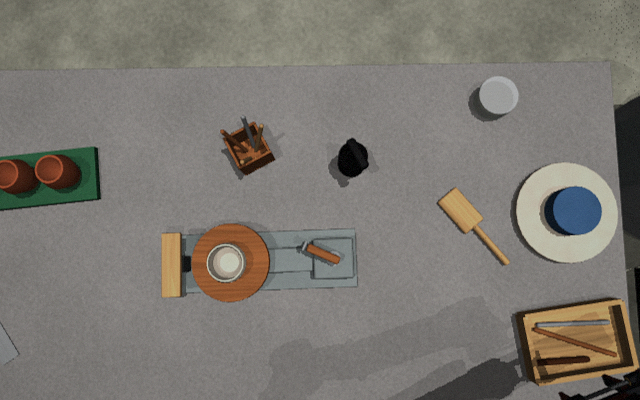

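The top view shows the crank at about (335,258), with the handle from (308,245) to (340,260). The disc is at (231,262), the rest at (172,265), the pot at (247,148) and the bottle at (353,158). I'll enlarge both views next.

```bash
python3 - <<'E'
import cv2
t=cv2.imread('pics/t0.png');s=cv2.imread('pics/s0.png')
cv2.imwrite('pics/t0z.png',cv2.resize(t[215:310,150:370],None,fx=3.6,fy=3.6,interpolation=cv2.INTER_CUBIC))
cv2.imwrite('pics/s0z.png',cv2.resize(s[150:270,295:495],None,fx=4,fy=4,interpolation=cv2.INTER_CUBIC))
E
```

```text
(no output)
```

View pics/t0z.png

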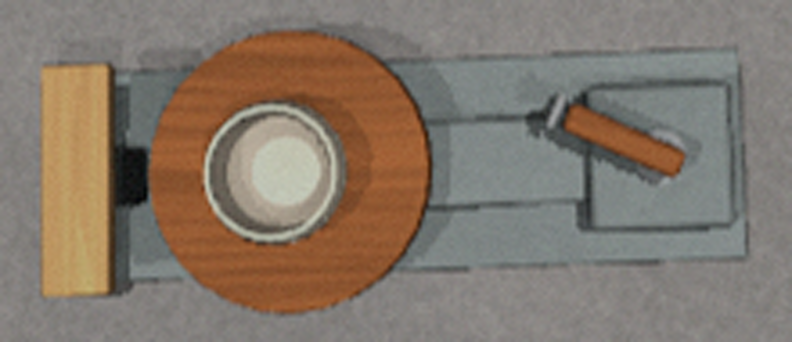

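View pics/s0z.png

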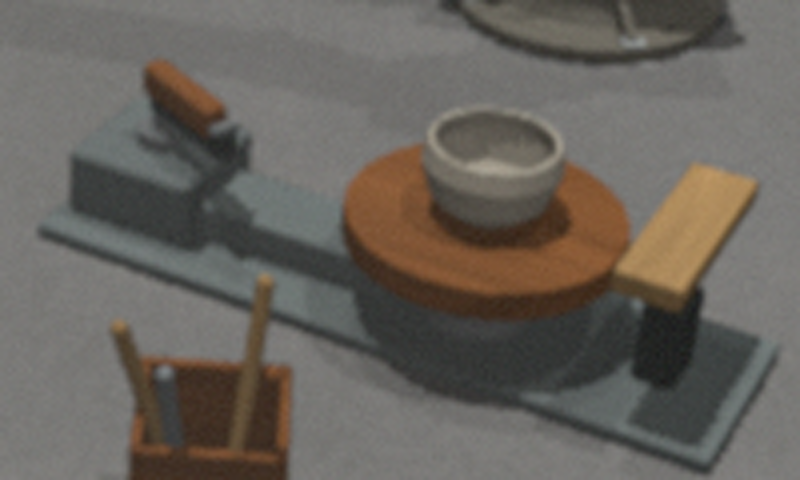

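```bash
python3 - <<'E'
from h import *
P=lambda x,y:(x/3.6+150-.4,y/3.6+215-.4)
g=[onz('top',*P(*p),.065) for p in((588,88),(728,82),(738,222),(592,230))]
print('gear',np.array(g),np.mean(g,0))
b=[onz('top',*P(*p),.012) for p in((738,48),(745,255))];print('base right',b)
b2=[onz('top',*P(*p),.012) for p in((738,48),(400,62))];d=b2[1]-b2[0];print('stand y dir',d,np.degrees(np.arctan2(d[1],d[0])))
t=cv2.imread('pics/t0.png');hsv=cv2.cvtColor(t,cv2.COLOR_BGR2HSV)
def mask(x0,x1,y0,y1,lo,hi):
    m=cv2.inRange(hsv,lo,hi);k=np.zeros_like(m);k[y0:y1,x0:x1]=m[y0:y1,x0:x1];return k
def big(m):
    c,_=cv2.findContours(m,cv2.RETR_EXTERNAL,cv2.CHAIN_APPROX_NONE);return max(c,key=cv2.contourArea)
h=big(mask(295,360,235,275,(0,90,60),(25,255,255)));r=cv2.minAreaRect(h);print('handle',r)
for p in cv2.boxPoints(r):print(onz('top',*p,.1245))
print('c',onz('top',*r[0],.1245))
d=big(mask(188,280,220,305,(0,110,60),(14,255,255)));e=cv2.fitEllipse(cv2.convexHull(d));print('disc',e)
for z in(.08,.09,.1):print(onz('top',*e[0],z))
q=big(mask(158,185,225,305,(10,80,100),(30,255,255)));r=cv2.minAreaRect(q);print('rest',r)
for p in cv2.boxPoints(r):print(onz('top',*p,.128))
print(onz('top',*r[0],.128))
E
```

```text
gear [[ 0.5555 -0.0734  0.065 ]
 [ 0.5588 -0.1697  0.065 ]
 [ 0.4634 -0.1751  0.065 ]
 [ 0.4588 -0.0755  0.065 ]] [ 0.5091 -0.1234  0.065 ]
base right [array([ 0.5849, -0.18  ,  0.012 ]), array([ 0.4376, -0.1827,  0.012 ])]
stand y dir [-0.008  0.244  0.   ] 91.86644811978616
handle ((322.71136474609375, 253.64950561523438), (34.92790985107422, 8.325839042663574), 23.96249008178711)
[ 0.5273 -0.0566  0.1245]
[ 0.545  -0.0646  0.1245]
[ 0.5113 -0.1391  0.1245]
[ 0.4937 -0.131   0.1245]
c [ 0.5193 -0.0979  0.1245]
disc ((230.1179656982422, 262.2257080078125), (77.24053955078125, 78.90647888183594), 50.545753479003906)
[0.5003 0.1287 0.08  ]
[0.5005 0.1266 0.09  ]
[0.5006 0.1245 0.1   ]
rest ((170.5, 265.0), (64.0, 19.0), 90.0)
[0.5708 0.283  0.128 ]
[0.5704 0.238  0.128 ]
[0.4218 0.2345 0.128 ]
[0.4221 0.2789 0.128 ]
[0.4958 0.2586 0.128 ]
```

Request:
arm_command:
  plan:
    - [14, 26, 0, 0, 0, 2]
    - [28, 52, 0, 0, 0, 4]
    - [50, 95, 0, 0, 0, 8]
    - [72, 137, 0, 0, 0, 13]
    - [94, 179, 0, 0, 0, 18]
    - [116, 221, 0, 0, 0, 23]
    - [138, 263, 0, 0, 0, 28]
    - [160, 305, 0, 0, 0, 32]
    - [182, 347, 0, 0, 0, 36]
    - [204, 389, 0, 0, 0, 39]
    - [226, 431, 0, 0, 0, 42]
    - [246, 470, 0, 0, 0, 45]
  gripper: 0
  grip_force: 8

```text
clock: 1.1
eef_pos: [0.4606, -0.2078, 0.2226]
orientation: [[0.913, -0.408, -0.0], [-0.408, -0.913, -0.0], [-0.0, 0.0, -1.0]]
force: [0.7, -0.3, -0.2]
grip_width: 0.088
```

Request:
arm_command:
  plan:
    - [14, 26, -10, 0, 0, 0]
    - [24, 46, -20, 0, 0, 0]
    - [31, 57, -30, 0, 0, 0]
    - [31, 57, -40, 0, 0, 0]
    - [31, 57, -50, 0, 0, 0]
    - [31, 57, -60, 0, 0, 0]
    - [31, 57, -60, 0, 0, 0]

```text
clock: 1.68
eef_pos: [0.4892, -0.154, 0.1603]
orientation: [[0.911, -0.412, -0.004], [-0.412, -0.911, 0.0], [-0.004, 0.001, -1.0]]
force: [-0.9, -0.0, -0.5]
grip_width: 0.0875
```

```bash
python3 - <<'E'
from h import *
o=arm.observe()
for k in('clock','joint_pos','eef_pos','orientation','force'):print(k,o[k])
t=snap('top','t1.png');s=snap('scene','s1.png')
z=np.hstack([cv2.resize(cv2.imread('pics/t1.png')[190:310,270:390],None,fx=3.3,fy=3.3),cv2.resize(cv2.imread('pics/s1.png')[120:240,295:415],None,fx=3.3,fy=3.3)])
cv2.imwrite('pics/z1.png',z)
E
```

```text
clock 1.6833
joint_pos [ 0.4951  0.3137 -0.3715  1.9784  0.1462  0.8789 -0.3788]
eef_pos [ 0.4892 -0.154   0.1603]
orientation [[ 0.9111 -0.4122 -0.004 ]
 [-0.4122 -0.9111  0.0004]
 [-0.0038  0.0013 -1.    ]]
force [-0.8709 -0.0115 -0.5289]
```

View pics/z1.png

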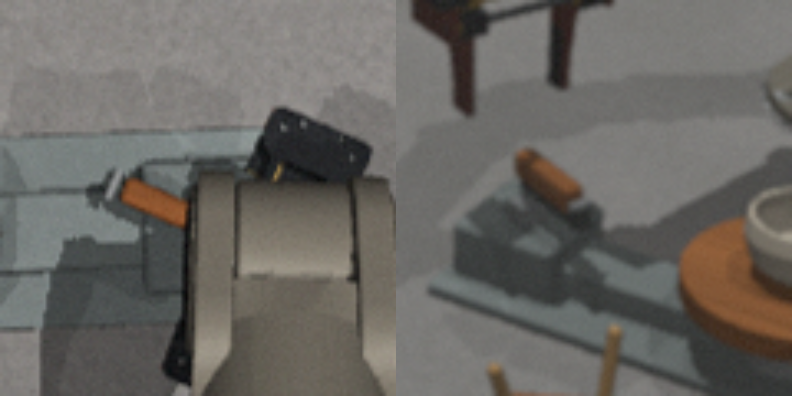

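Request:
arm_command:
  plan:
    - [9, 16, 0, 0, 0, 0]
    - [18, 32, 0, 0, 0, 0]
    - [26, 48, 0, 0, 0, 0]
    - [26, 48, -10, 0, 0, 0]
    - [26, 48, -20, 0, 0, 0]
    - [26, 48, -20, 0, 0, 0]

```text
clock: 2.28
eef_pos: [0.5154, -0.106, 0.1405]
orientation: [[0.911, -0.411, -0.004], [-0.411, -0.911, -0.0], [-0.003, 0.002, -1.0]]
force: [0.3, -0.3, -0.2]
grip_width: 0.0875
```

```bash
python3 - <<'E'
from h import *
o=arm.observe()
for k in('clock','joint_pos','eef_pos','orientation','force'):print(k,o[k])
t=snap('top','t2.png');s=snap('scene','s2.png')
z=np.hstack([cv2.resize(cv2.imread('pics/t2.png')[190:310,270:390],None,fx=3.3,fy=3.3),cv2.resize(cv2.imread('pics/s2.png')[120:240,295:415],None,fx=3.3,fy=3.3)])
cv2.imwrite('pics/z2.png',z)
E
```

```text
clock 2.2833
joint_pos [ 0.3994  0.3626 -0.3835  1.9652  0.1782  0.8496 -0.5041]
eef_pos [ 0.5154 -0.106   0.1405]
orientation [[ 0.9115 -0.4113 -0.0036]
 [-0.4113 -0.9115 -0.0002]
 [-0.0032  0.0017 -1.    ]]
force [ 0.256  -0.3144 -0.1914]
```

View pics/z2.png

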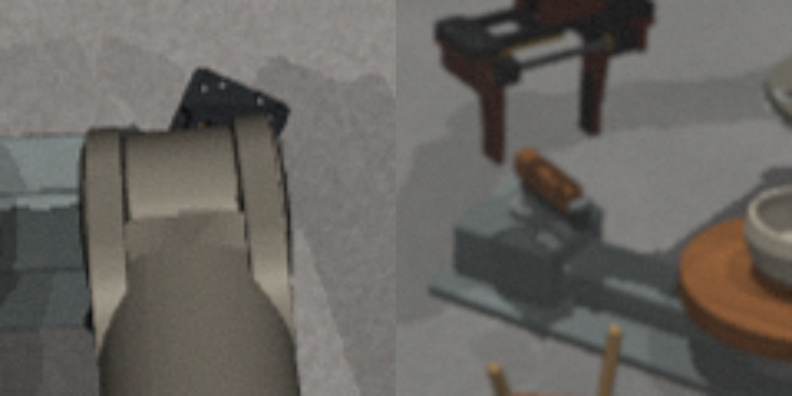

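```bash
python3 - <<'E'
from h import *
print(proj('scene',[.5154,-.106,.1405]),proj('scene',[.517,-.104,.1245]),proj('scene',[.520,-.099,.1245]))
s=cv2.imread('pics/s0.png');hsv=cv2.cvtColor(s,cv2.COLOR_BGR2HSV)
m=cv2.inRange(hsv,(0,90,60),(25,255,255));k=np.zeros_like(m);k[160:190,325:360]=m[160:190,325:360]
c=max(cv2.findContours(k,0,2)[0],key=cv2.contourArea);print(cv2.minAreaRect(c),cv2.boundingRect(c))
# outline predicted
u=np.array([.411,.911,0]);v=np.array([-.911,.411,0]);C=np.array([.509,-.1234,0])
P=np.array([proj('scene',C+a*u+b*v+[0,0,z]) for a in(-.015,.068) for b in(-.01,.01) for z in(.0995,.1245)])
print(P.min(0),P.max(0))
E
```

```text
[338.8613 164.4425] [339.0024 169.864 ] [339.9491 170.787 ]
((340.0198059082031, 173.19801330566406), (21.53008270263672, 8.865327835083008), 39.289405822753906) (332, 165, 19, 19)
[328.7301 163.8166] [351.2858 185.8365]
```

Request:
arm_command:
  plan:
    - [1, 1, -12, 0, 0, 0]
    - [2, 2, -24, 0, 0, 0]
    - [2, 2, -36, 0, 0, 0]
    - [2, 2, -44, 0, 0, 0]
    - [2, 2, -44, 0, 0, 0]

```text
clock: 2.8
eef_pos: [0.5177, -0.1025, 0.0962]
orientation: [[0.912, -0.41, -0.004], [-0.41, -0.912, 0.001], [-0.004, 0.001, -1.0]]
force: [-1.1, 0.1, -0.1]
grip_width: 0.0878
```

Request:
arm_command:
  plan:
    - [0, 0, 0, 0, 0, 0]
    - [0, 0, 0, 0, 0, 0]
    - [0, 0, 0, 0, 0, 0]
    - [0, 0, 0, 0, 0, 0]
    - [0, 0, 0, 0, 0, 0]
    - [0, 0, 0, 0, 0, 0]
  gripper: 1
  grip_force: 8

```text
clock: 3.3
eef_pos: [0.5195, -0.1027, 0.099]
orientation: [[0.912, -0.41, 0.001], [-0.41, -0.912, -0.0], [0.001, -0.0, -1.0]]
force: [0.2, 0.5, -0.4]
grip_width: 0.0509
```

Request:
arm_command:
  plan:
    - [0, 0, 0, 0, 0, 0]
    - [0, 0, 0, 0, 0, 0]
    - [0, 0, 0, 0, 0, 0]
    - [0, 0, 0, 0, 0, 0]
    - [0, 0, 0, 0, 0, 0]
    - [0, 0, 0, 0, 0, 0]
    - [0, 0, 0, 0, 0, 0]

```text
clock: 3.88
eef_pos: [0.5171, -0.1017, 0.0983]
orientation: [[0.912, -0.41, -0.004], [-0.41, -0.912, 0.001], [-0.004, 0.001, -1.0]]
force: [-5.9, 2.8, 4.7]
grip_width: 0.0201
```

```bash
python3 - <<'E'
from h import *
o=arm.observe()
for k in('clock','joint_pos','eef_pos','orientation','force','grip_width'):print(k,o[k])
t=snap('top','t3.png');s=snap('scene','s3.png')
z=np.hstack([cv2.resize(cv2.imread('pics/t3.png')[190:310,270:390],None,fx=3.3,fy=3.3),cv2.resize(cv2.imread('pics/s3.png')[120:240,295:415],None,fx=3.3,fy=3.3)])
cv2.imwrite('pics/z3.png',z)
E
```

```text
clock 3.8833
joint_pos [ 0.3757  0.4243 -0.3693  1.9938  0.2151  0.7653 -0.5427]
eef_pos [ 0.5171 -0.1017  0.0983]
orientation [[ 0.9121 -0.41   -0.0045]
 [-0.41   -0.9121  0.0009]
 [-0.0044  0.001  -1.    ]]
force [-5.9286  2.8223  4.69  ]
grip_width 0.020118082725099514
```

View pics/z3.png

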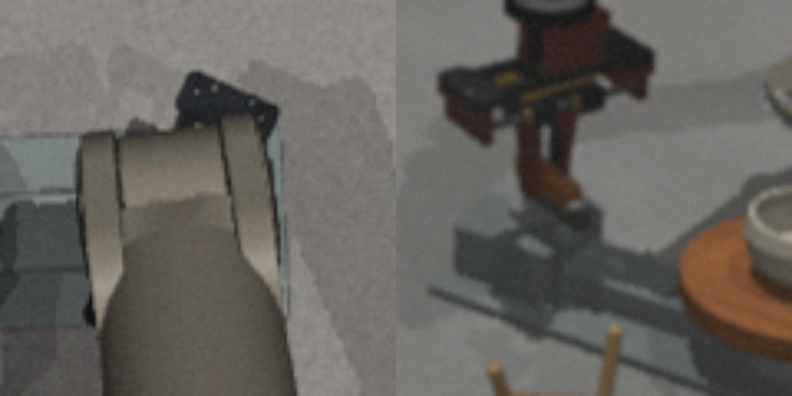

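Request:
arm_command:
  plan:
    - [0.3, 0.6, 4.5, 0, 0, 0]
    - [0.7, 1.5, 8.9, 0, 0, 0]
    - [1.3, 2.8, 13.3, 0, 0, 0]
    - [2, 4.5, 17.5, 0, 0, 0]
    - [2.9, 6.4, 21.5, 0, 0, 0]
    - [3.9, 8.7, 25.3, 0, 0, 0]
    - [5, 11.2, 28.9, 0, 0, 0]
    - [6.3, 14, 32.2, 0, 0, 0]
    - [7.7, 17.1, 35.3, 0, 0, 0]
    - [9.2, 20.4, 38, 0, 0, 0]
    - [10.8, 24, 40.4, 0, 0, 0]
    - [12.5, 27.7, 42.5, 0, 0, 0]

```text
clock: 4.98
eef_pos: [0.5292, -0.0759, 0.1405]
orientation: [[0.912, -0.411, -0.006], [-0.411, -0.912, -0.001], [-0.005, 0.003, -1.0]]
force: [-6.8, -2.0, -0.2]
grip_width: 0.0199
```

```bash
python3 - <<'E'
from h import *
o=arm.observe()
for k in('clock','eef_pos','orientation','force','grip_width'):print(k,o[k])
t=snap('top','t4.png');s=snap('scene','s4.png')
z=np.hstack([cv2.resize(cv2.imread('pics/t4.png')[190:310,270:390],None,fx=3.3,fy=3.3),cv2.resize(cv2.imread('pics/s4.png')[120:240,295:415],None,fx=3.3,fy=3.3)])
cv2.imwrite('pics/z4.png',z)
E
```

```text
clock 4.9833
eef_pos [ 0.5292 -0.0759  0.1405]
orientation [[ 0.9115 -0.4112 -0.0056]
 [-0.4112 -0.9116 -0.0012]
 [-0.0046  0.0034 -1.    ]]
force [-6.7953 -2.0192 -0.224 ]
grip_width 0.01990248626384091
```

View pics/z4.png

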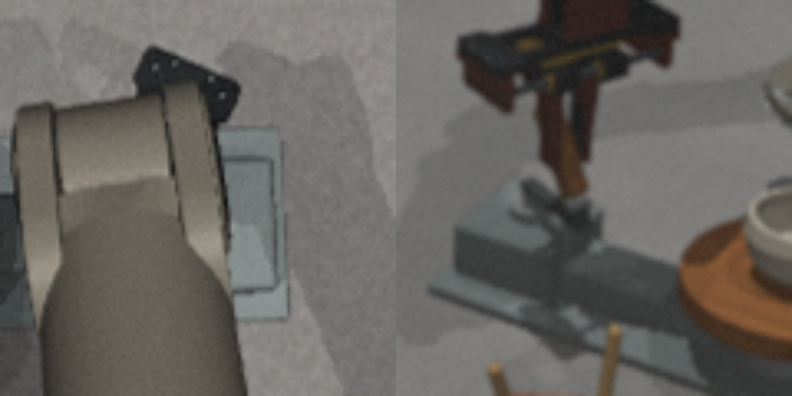

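Request:
arm_command:
  plan:
    - [1.7, 3.8, 1.7, 0, 0, 0]
    - [3.5, 7.7, 3, 0, 0, 0]
    - [5.3, 11.8, 4, 0, 0, 0]
    - [7.2, 15.9, 4.5, 0, 0, 0]
    - [9.1, 20.1, 4.7, 0, 0, 0]
    - [10.9, 24.2, 4.5, 0, 0, 0]
    - [11.9, 26.4, 4.2, 0, 0, 0]
    - [11.9, 26.4, 4.2, 0, 0, 0]

```text
clock: 5.75
eef_pos: [0.5435, -0.0488, 0.1457]
orientation: [[0.912, -0.41, -0.001], [-0.41, -0.912, -0.001], [-0.0, 0.001, -1.0]]
force: [-4.1, -0.3, 2.7]
grip_width: 0.0197
```

```bash
python3 - <<'E'
from h import *
o=arm.observe()
for k in('clock','eef_pos','orientation','force','ft_torque','grip_width'):print(k,o[k])
t=snap('top','t5.png');s=snap('scene','s5.png')
z=np.hstack([cv2.resize(cv2.imread('pics/t5.png')[190:310,270:390],None,fx=3.3,fy=3.3),cv2.resize(cv2.imread('pics/s5.png')[120:240,295:415],None,fx=3.3,fy=3.3)])
cv2.imwrite('pics/z5.png',z)
E
```

```text
clock 5.75
eef_pos [ 0.5435 -0.0488  0.1457]
orientation [[ 0.912  -0.4102 -0.0006]
 [-0.4102 -0.912  -0.0008]
 [-0.0003  0.0009 -1.    ]]
force [-4.0917 -0.267   2.6927]
ft_torque [-0.3557  0.8493 -0.0934]
grip_width 0.019657432261751023
```

View pics/z5.png

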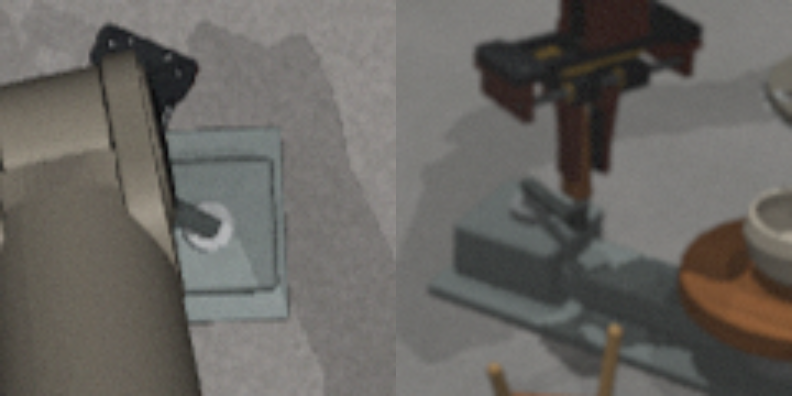

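```bash
cat > tab.py <<'E'
from h import *
def tab(p,C,d,n,d0=0):
    v=np.array(p)-C
    for k in range(1,n+1):
        a=np.radians(d0+d*k);R=np.array([[np.cos(a),-np.sin(a)],[np.sin(a),np.cos(a)]])
        w=(R@v-v)*1000;print('[%.1f, %.1f, 0, 0, 0, %.0f],'%(w[0],w[1],d0+d*k),end=' ')
    print()
E
python3 - <<'E'
from tab import *
for z in(.09,.098):print(onz('top',333.6,258.5,z))
tab([.5435,-.0488],np.array([.509,-.1234]),5,12)
E
```

```text
[ 0.5074 -0.1237  0.09  ]
[ 0.5075 -0.1236  0.098 ]
[-6.6, 2.7, 0, 0, 0, 5], [-13.5, 4.9, 0, 0, 0, 10], [-20.5, 6.4, 0, 0, 0, 15], [-27.6, 7.3, 0, 0, 0, 20], [-34.8, 7.6, 0, 0, 0, 25], [-41.9, 7.3, 0, 0, 0, 30], [-49.0, 6.3, 0, 0, 0, 35], [-56.0, 4.7, 0, 0, 0, 40], [-62.9, 2.5, 0, 0, 0, 45], [-69.5, -0.2, 0, 0, 0, 50], [-75.8, -3.6, 0, 0, 0, 55], [-81.9, -7.4, 0, 0, 0, 60],
```

Request:
arm_command:
  plan:
    - [0, 0, 0, 0, 0, 0]
    - [-6.6, 2.7, 0, 0, 0, 5]
    - [-13.5, 4.9, 0, 0, 0, 10]
    - [-20.5, 6.4, 0, 0, 0, 15]
    - [-27.6, 7.3, 0, 0, 0, 20]
    - [-34.8, 7.6, 0, 0, 0, 25]
    - [-41.9, 7.3, 0, 0, 0, 30]
    - [-41.9, 7.3, 0, 0, 0, 30]
  grip_force: 20

```text
clock: 6.52
eef_pos: [0.5021, -0.041, 0.1457]
orientation: [[0.995, 0.104, 0.002], [0.104, -0.995, 0.001], [0.002, -0.0, -1.0]]
force: [-0.8, 1.2, 0.6]
grip_width: 0.0197
```

```bash
cat > st.py <<'E'
from tab import *
def st(f=None):
    o=arm.observe();x=np.array(o['orientation'])[:,0];C=np.array([.5085,-.1234]);v=o['eef_pos'][:2]-C
    print('t %.2f'%o['clock'],o['eef_pos'],'yaw %.1f'%np.degrees(np.arctan2(x[1],x[0])),'q',o['joint_pos'],'F',o['force'],'w %.4f'%o['grip_width'],'R %.4f phi %.1f'%(np.hypot(*v),np.degrees(np.arctan2(v[1],v[0]))))
    if f:
        snap('top','t%s.png'%f);snap('scene','s%s.png'%f)
        cv2.imwrite('pics/z%s.png'%f,np.hstack([cv2.resize(cv2.imread('pics/t%s.png'%f)[190:310,270:390],None,fx=3.3,fy=3.3),cv2.resize(cv2.imread('pics/s%s.png'%f)[120:240,295:415],None,fx=3.3,fy=3.3)]))
    return o['eef_pos'][:2],C
E
python3 - <<'E'
from st import *
p,C=st('6');tab(p,C,5,12)
E
```

```text
t 6.52 [ 0.5021 -0.041   0.1457] yaw 6.0 q [ 0.3993  0.3386 -0.5257  2.0074  0.2233  0.8488 -0.1458] F [-0.7857  1.2213  0.5745] w 0.0197 R 0.0826 phi 94.4
[-7.2, -0.9, 0, 0, 0, 5], [-14.2, -2.4, 0, 0, 0, 10], [-21.1, -4.5, 0, 0, 0, 15], [-27.8, -7.1, 0, 0, 0, 20], [-34.2, -10.4, 0, 0, 0, 25], [-40.3, -14.2, 0, 0, 0, 30], [-46.1, -18.5, 0, 0, 0, 35], [-51.5, -23.4, 0, 0, 0, 40], [-56.4, -28.6, 0, 0, 0, 45], [-60.8, -34.3, 0, 0, 0, 50], [-64.8, -40.3, 0, 0, 0, 55], [-68.2, -46.7, 0, 0, 0, 60],
```

View pics/z6.png

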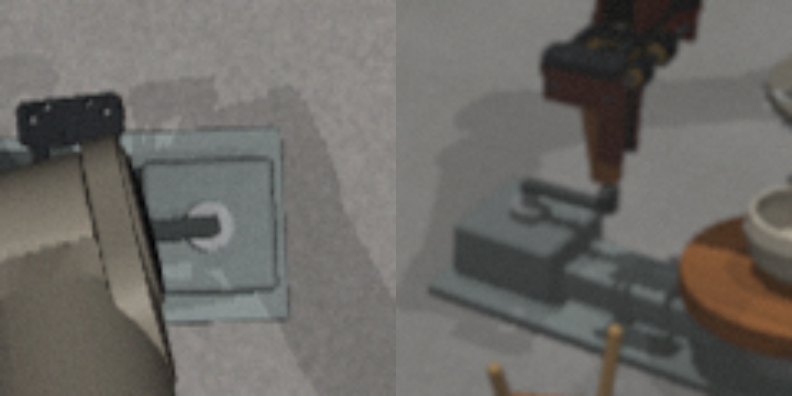

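Request:
arm_command:
  plan:
    - [-7.2, -0.9, 0, 0, 0, 5]
    - [-14.2, -2.4, 0, 0, 0, 10]
    - [-21.1, -4.5, 0, 0, 0, 15]
    - [-27.8, -7.1, 0, 0, 0, 20]
    - [-34.2, -10.4, 0, 0, 0, 25]
    - [-40.3, -14.2, 0, 0, 0, 30]
    - [-46.1, -18.5, 0, 0, 0, 35]
    - [-51.5, -23.4, 0, 0, 0, 40]
    - [-56.4, -28.6, 0, 0, 0, 45]
    - [-60.8, -34.3, 0, 0, 0, 50]
    - [-64.8, -40.3, 0, 0, 0, 55]
    - [-68.2, -46.7, 0, 0, 0, 60]

```text
clock: 7.62
eef_pos: [0.4353, -0.0866, 0.1457]
orientation: [[0.407, 0.913, 0.003], [0.913, -0.407, 0.002], [0.003, 0.002, -1.0]]
force: [2.0, 4.2, -1.3]
grip_width: 0.0202
```

```bash
python3 - <<'E'
from st import *
p,C=st('7');tab(p,C,5,12)
E
```

```text
t 7.62 [ 0.4353 -0.0866  0.1457] yaw 66.0 q [ 0.7085  0.2778 -0.7381  2.1259  0.2519  0.8207  0.9683] F [ 1.967   4.1517 -1.2662] w 0.0202 R 0.0820 phi 153.3
[-2.9, -6.5, 0, 0, 0, 5], [-5.3, -13.3, 0, 0, 0, 10], [-7.0, -20.2, 0, 0, 0, 15], [-8.2, -27.3, 0, 0, 0, 20], [-8.7, -34.4, 0, 0, 0, 25], [-8.6, -41.6, 0, 0, 0, 30], [-7.9, -48.7, 0, 0, 0, 35], [-6.5, -55.7, 0, 0, 0, 40], [-4.6, -62.6, 0, 0, 0, 45], [-2.1, -69.3, 0, 0, 0, 50], [1.1, -75.7, 0, 0, 0, 55], [4.7, -81.9, 0, 0, 0, 60],
```

View pics/z7.png

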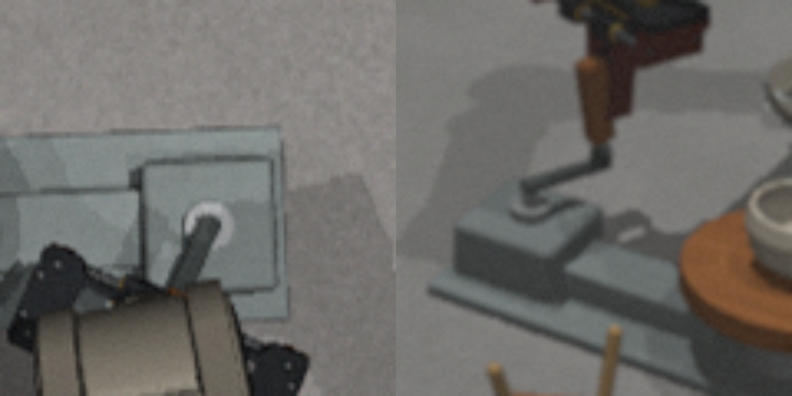

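Request:
arm_command:
  plan:
    - [-2.9, -6.5, 0, 0, 0, 5]
    - [-5.3, -13.3, 0, 0, 0, 10]
    - [-7.0, -20.2, 0, 0, 0, 15]
    - [-8.2, -27.3, 0, 0, 0, 20]
    - [-8.7, -34.4, 0, 0, 0, 25]
    - [-8.6, -41.6, 0, 0, 0, 30]
    - [-7.9, -48.7, 0, 0, 0, 35]
    - [-6.5, -55.7, 0, 0, 0, 40]
    - [-4.6, -62.6, 0, 0, 0, 45]
    - [-2.1, -69.3, 0, 0, 0, 50]
    - [1.1, -75.7, 0, 0, 0, 55]
    - [4.7, -81.9, 0, 0, 0, 60]

```text
clock: 8.72
eef_pos: [0.4412, -0.1682, 0.1457]
orientation: [[-0.585, 0.811, 0.005], [0.811, 0.585, 0.003], [-0.0, 0.005, -1.0]]
force: [4.0, 5.9, -3.6]
grip_width: 0.0195
```

```bash
python3 - <<'E'
from st import *
p,C=st('8');tab(p,C,5,12)
E
```

```text
t 8.72 [ 0.4412 -0.1682  0.1457] yaw 125.8 q [ 0.9971  0.3741 -0.9028  2.0597  0.3784  0.8752  2.077 ] F [ 4.0034  5.9366 -3.629 ] w 0.0195 R 0.0809 phi -146.3
[4.2, -5.7, 0, 0, 0, 5], [8.8, -11.0, 0, 0, 0, 10], [13.9, -15.9, 0, 0, 0, 15], [19.4, -20.3, 0, 0, 0, 20], [25.3, -24.3, 0, 0, 0, 25], [31.4, -27.7, 0, 0, 0, 30], [37.9, -30.5, 0, 0, 0, 35], [44.6, -32.8, 0, 0, 0, 40], [51.4, -34.5, 0, 0, 0, 45], [58.4, -35.6, 0, 0, 0, 50], [65.4, -36.0, 0, 0, 0, 55], [72.5, -35.9, 0, 0, 0, 60],
```

View pics/z8.png

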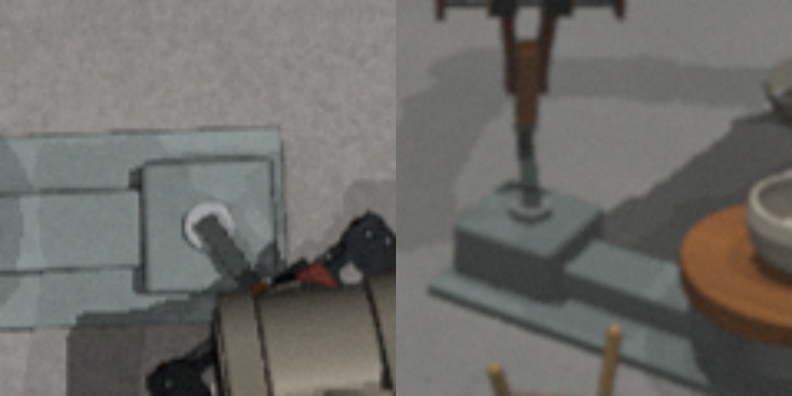

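Request:
arm_command:
  plan:
    - [4.2, -5.7, 0, 0, 0, 5]
    - [8.8, -11.0, 0, 0, 0, 10]
    - [13.9, -15.9, 0, 0, 0, 15]
    - [19.4, -20.3, 0, 0, 0, 20]
    - [25.3, -24.3, 0, 0, 0, 25]
    - [31.4, -27.7, 0, 0, 0, 30]
    - [31.4, -27.7, 0, 0, 0, 30]
    - [31.4, -27.7, 0, 0, 0, 30]

```text
clock: 9.48
eef_pos: [0.4726, -0.1959, 0.1457]
orientation: [[-0.91, 0.414, 0.004], [0.414, 0.91, 0.003], [-0.003, 0.005, -1.0]]
force: [5.1, 4.0, -1.1]
grip_width: 0.0201
```

```bash
python3 - <<'E'
from st import *
p,C=st('9')
E
```

```text
t 9.48 [ 0.4726 -0.1959  0.1457] yaw 155.6 q [ 1.0607  0.4802 -0.9861  1.9706  0.4898  0.9472  2.5461] F [ 5.1011  4.0155 -1.0696] w 0.0201 R 0.0809 phi -116.3
```

View pics/z9.png

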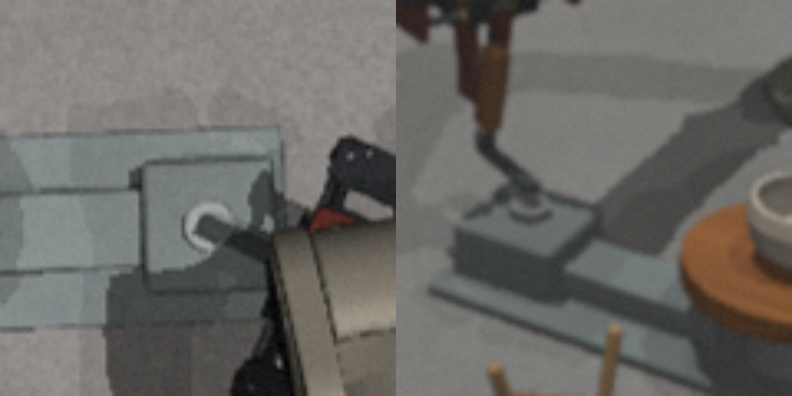

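View pics/s9.png

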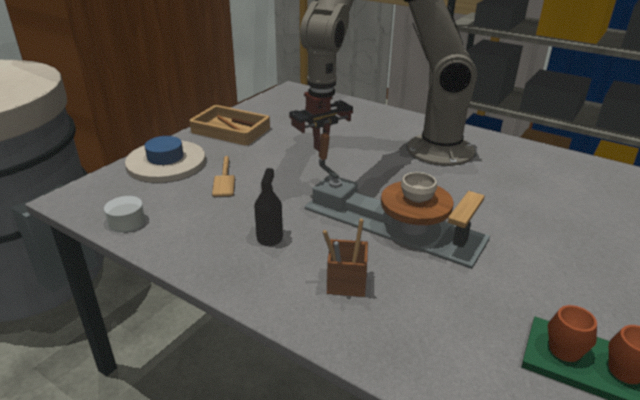

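```bash
python3 - <<'E'
import cv2
s=cv2.imread('pics/s9.png')
cv2.imwrite('pics/d9.png',cv2.resize(s[165:250,372:492],None,fx=6.5,fy=6.5,interpolation=cv2.INTER_CUBIC))
E
```

```text
(no output)
```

View pics/d9.png

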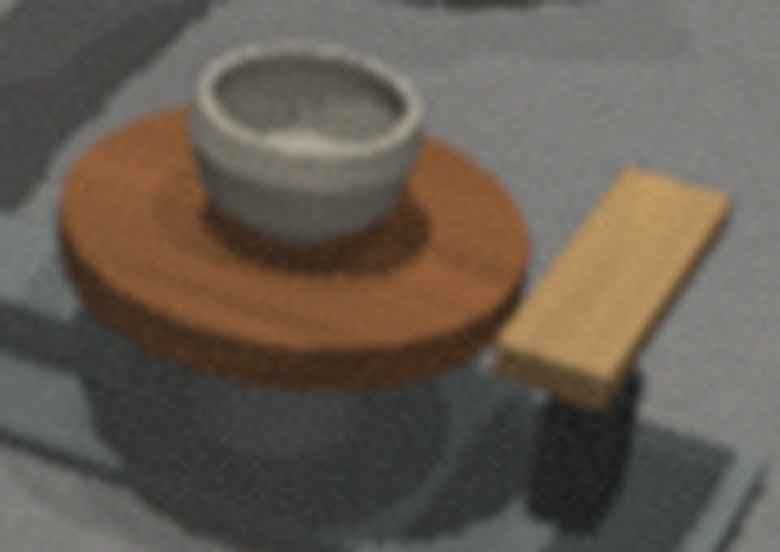

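```bash
cat > lev.py <<'E'
from st import *
from scipy.optimize import least_squares,brentq
Cc=np.array([.5083,-.1234]);th=np.radians(92.0);yd=np.array([np.cos(th),np.sin(th)])
DC=Cc+.25*yd;RC=Cc+.382*yd
c=imaging.get_calibration('scene');vd=(np.array(c['R']).T@[0,0,1])[:2];vd/=np.linalg.norm(vd)
def castz(pts,z):return np.array([onz('scene',u,v,z)[:2] for u,v in pts])
def lev(f,show=None):
    im=cv2.imread('pics/'+f);b=cv2.GaussianBlur(im,(3,3),0);hsv=cv2.cvtColor(b,cv2.COLOR_BGR2HSV)
    roi=np.zeros(im.shape[:2],np.uint8);roi[165:250,372:492]=1
    H,S,V=[hsv[...,i].astype(int) for i in range(3)]
    x=np.arange(640)[None,:]+0*H
    orange=((H<18)&(S>110)&(roi>0))
    # sub: disc top brightness vs side
    d=orange&(H<15)
    vv=V[d];
    thr,_=cv2.threshold(vv.astype(np.uint8).reshape(-1,1),0,255,cv2.THRESH_OTSU)
    res={}
    top=(d&(V>thr)).astype(np.uint8)*255
    top=cv2.morphologyEx(top,cv2.MORPH_OPEN,np.ones((3,3),np.uint8))
    ct=max(cv2.findContours(top,0,cv2.CHAIN_APPROX_NONE)[0],key=cv2.contourArea)
    hull=cv2.convexHull(ct)
    P=np.array([p for p in ct[:,0,:].astype(float) if cv2.pointPolygonTest(hull.astype(np.float32),(float(p[0]),float(p[1])),True)<0.8])
    P=P.astype(np.float32);cen=P.mean(0)
    # grow half a pixel outward
    P=P+0.5*(P-cen)/np.linalg.norm(P-cen,axis=1)[:,None]
    def fit(z):
        X=castz(P,z)
        r=least_squares(lambda q:np.hypot(X[:,0]-q[0],X[:,1]-q[1])-.095,[*DC],loss='soft_l1',f_scale=.002)
        return r.x,np.sqrt(np.mean(r.fun**2))
    zd=brentq(lambda z:(fit(z)[0]-DC)@vd,.05,.18)
    print(f,'thr',thr,'disc z %.4f'%zd,'centre',fit(zd),'exp',DC,len(P))
    r=((H>=13)&(H<30)&(S>70)&(V>130)&(roi>0)&(x>440)).astype(np.uint8)*255
    ct2=max(cv2.findContours(r,0,cv2.CHAIN_APPROX_NONE)[0],key=cv2.contourArea)
    v=im.copy();cv2.drawContours(v,[ct2],-1,(0,255,0),1)
    for p in P:v[int(round(p[1])),int(round(p[0]))]=(255,0,0)
    cv2.imwrite('pics/v'+f,cv2.resize(v[165:250,372:492],None,fx=6.5,fy=6.5,interpolation=cv2.INTER_NEAREST))
    return zd
E
python3 - <<'E'
from lev import *
lev('s0.png');lev('s9.png')
K=np.array([(628,165),(735,195),(612,382),(497,347)])/6.5+[372,165]-.5
zr=brentq(lambda z:(castz(K,z).mean(0)-RC)@vd,.1,.16);X=castz(K,zr);print('rest',zr,X,X.mean(0),RC,[np.linalg.norm(X[i]-X[i-1]) for i in range(4)])
E
```

```text
s0.png thr 99.0 disc z 0.0896 centre (array([0.4986, 0.1279]), np.float64(0.0026754794128094487)) exp [0.4996 0.1264] 121
s9.png thr 102.0 disc z 0.1046 centre (array([0.4987, 0.1277]), np.float64(0.002658598068688347)) exp [0.4996 0.1264] 118
rest 0.12591944857464182 [[0.4177 0.2354]
 [0.4157 0.279 ]
 [0.5695 0.2851]
 [0.5719 0.2415]] [0.4937 0.2602] [0.495  0.2584] [np.float64(0.1542826806900391), np.float64(0.04364480436223133), np.float64(0.15388339810481705), np.float64(0.0436894511623124)]
```

View pics/vs9.png

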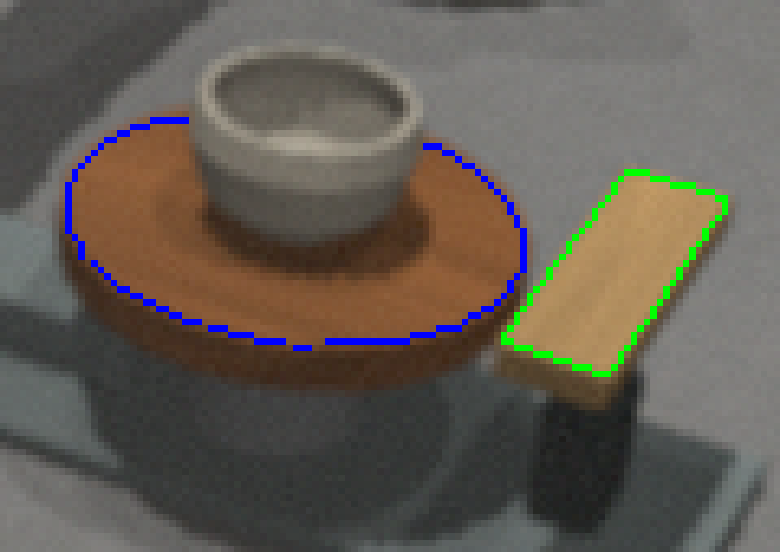

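```bash
cat > lev2.py <<'E'
from lev import *
from scipy.ndimage import map_coordinates,gaussian_filter
def edge(ch,p,n,L=3.5):
    s=np.arange(-L,L+.01,.1);q=np.array(p)[:,None]+np.array(n)[:,None]*s
    g=np.gradient(map_coordinates(ch,[q[1],q[0]],order=3))
    i=np.argmax(np.abs(g))
    if i<8 or i>len(s)-9:return None
    w=np.abs(g[i-6:i+7]);return q[:,i-6:i+7]@w/w.sum()
def lev2(f,z0):
    im=cv2.imread('pics/'+f).astype(float)
    red=gaussian_filter(im[...,2],.7);sat=gaussian_filter(im[...,2]-im[...,0],.7)
    pts=[];z=z0
    for a in np.radians(np.arange(0,360,4)):
        X=np.r_[DC,z]+.095*np.array([np.cos(a),np.sin(a),0]);X2=np.r_[DC,z]+.097*np.array([np.cos(a),np.sin(a),0])
        p=proj('scene',X);n=proj('scene',X2)-p;n/=np.linalg.norm(n)
        # front part (towards camera): top/side edge by red; back: sat
        front=n[1]>0
        if front and abs(n[0])>.93: continue
        if not front and 398<p[0]<440: continue
        e=edge(red if front else sat,p,n)
        if e is not None:pts.append(e)
    pts=np.array(pts)
    def fit(z):
        X=castz(pts,z)
        return least_squares(lambda q:np.hypot(X[:,0]-q[0],X[:,1]-q[1])-q[2],[*DC,.095],loss='soft_l1',f_scale=.001)
    zd=brentq(lambda z:(fit(z).x[:2]-DC)@vd,.05,.18);r=fit(zd)
    # rest
    xd=np.array([yd[1],-yd[0]]);zz=.127
    cs=[RC+a*xd*.075+b*yd*.0225 for a,b in((-1,-1),(-1,1),(1,1),(1,-1))]
    lines=[]
    cen=proj('scene',[*RC,zz])
    for i in range(4):
        A,B=proj('scene',[*cs[i],zz]),proj('scene',[*cs[(i+1)%4],zz]);t=(B-A)/np.linalg.norm(B-A);n=np.array([t[1],-t[0]])
        if n@((A+B)/2-cen)<0:n=-n
        E=[edge(red if i in(2,3,1) else sat,A+(B-A)*k,n) for k in np.linspace(.12,.88,25)]
        E=np.array([e for e in E if e is not None],np.float32);lines.append(cv2.fitLine(E,cv2.DIST_HUBER,0,.01,.01).ravel())
    K=[]
    for i in range(4):
        a,b=lines[i-1],lines[i];M=np.array([a[:2],-b[:2]]).T;k=np.linalg.solve(M,b[2:]-a[2:]);K.append(a[2:]+k[0]*a[:2])
    zr=brentq(lambda z:(castz(K,z).mean(0)-RC)@vd,.1,.16);X=castz(K,zr)
    print(f,'disc %.4f'%zd,'c-exp',(r.x[:2]-DC)*1e3,'R %.4f'%r.x[2],len(pts),'| rest %.4f'%zr,'c-exp',(X.mean(0)-RC)*1e3,'sides',[round(float(np.linalg.norm(X[i]-X[i-1]))*1e3,1) for i in range(4)],'| diff %.2f'%((zr-zd)*1e3))
    return zr-zd
E
python3 - <<'E'
from lev2 import *
for f,z in(('s0',.0905),('s2',.0905),('s5',.0905),('s6',.093),('s7',.098),('s8',.103),('s9',.1055)):lev2(f+'.png',z)
E
```

```text
s0.png disc 0.0890 c-exp [-0.8686  1.2911] R 0.0941 54 | rest 0.1260 c-exp [-0.8775  1.3042] sides [150.4, 43.5, 151.1, 42.9] | diff 36.99
s2.png disc 0.0892 c-exp [-0.7174  1.0663] R 0.0944 54 | rest 0.1260 c-exp [-0.8782  1.3053] sides [150.4, 43.5, 150.9, 43.1] | diff 36.77Traceback (most recent call last):
  File "<stdin>", line 2, in <module>
  File "lev2.py", line 15, in lev2
    p=proj('scene',X);n=proj('scene',X2)-p;n/=np.linalg.norm(n)
                        ~~~~^^^^^^^^^^^^
  File "h.py", line 11, in proj
    c=imaging.get_calibration(n);p=np.array(c['R'])@np.array(X)+np.array(c['t'])
ValueError: time passes only in moves, steps and waits
```

```bash
sed -i 's/imaging.get_calibration(n)/cal(n)/' h.py; sed -i '2a _c={}\ndef cal(n):\n    if n not in _c:_c[n]=imaging.get_calibration(n)\n    return _c[n]' h.py
python3 - <<'E'
from lev2 import *
for f,z in(('s0',.0905),('s2',.0905),('s5',.0905),('s6',.093),('s7',.098),('s8',.103),('s9',.1055)):lev2(f+'.png',z)
E
```

```text
s0.png disc 0.0890 c-exp [-0.8686  1.2911] R 0.0941 54 | rest 0.1260 c-exp [-0.8775  1.3042] sides [150.4, 43.5, 151.1, 42.9] | diff 36.99
s2.png disc 0.0892 c-exp [-0.7174  1.0663] R 0.0944 54 | rest 0.1260 c-exp [-0.8782  1.3053] sides [150.4, 43.5, 150.9, 43.1] | diff 36.77
s5.png disc 0.0884 c-exp [-1.2227  1.8174] R 0.0937 54 | rest 0.1261 c-exp [-0.8242  1.2251] sides [150.6, 43.7, 150.6, 43.0] | diff 37.64
s6.png disc 0.0912 c-exp [-1.0276  1.5273] R 0.0939 54 | rest 0.1261 c-exp [-0.8318  1.2363] sides [150.2, 43.4, 151.4, 43.6] | diff 34.91
s7.png disc 0.0967 c-exp [-0.7744  1.151 ] R 0.0943 52 | rest 0.1262 c-exp [-0.818   1.2159] sides [150.5, 43.2, 151.2, 43.9] | diff 29.52
s8.png disc 0.1019 c-exp [-0.5629  0.8366] R 0.0944 50 | rest 0.1261 c-exp [-0.7745  1.1511] sides [150.8, 43.1, 151.1, 44.4] | diff 24.28
s9.png disc 0.1040 c-exp [-0.8534  1.2684] R 0.0941 50 | rest 0.1261 c-exp [-0.7443  1.1063] sides [150.5, 42.7, 150.7, 44.7] | diff 22.09
```

Request:
arm_command:
  plan:
    - [0, 0, 0, 0, 0, 0]
    - [0, 0, 0, 0, 0, 0]
    - [0, 0, 0, 0, 0, 0]
    - [0.8, 1.8, 0, 0, 0, 0]
    - [1.7, 3.6, 0, 0, 0, 0]
    - [1.7, 3.6, 0, 0, 0, 0]
    - [1.7, 3.6, 0, 0, 0, -6]
    - [1.7, 3.6, 0, 0, 0, -12]
    - [1.7, 3.6, 0, 0, 0, -18]
    - [1.7, 3.6, 0, 0, 0, -24]
    - [1.7, 3.6, 0, 0, 0, -30]
    - [1.7, 3.6, 0, 0, 0, -36]
  gripper: 0.3

```text
clock: 10.58
eef_pos: [0.4714, -0.194, 0.1454]
orientation: [[-0.492, 0.871, 0.0], [0.871, 0.492, -0.0], [-0.0, -0.0, -1.0]]
force: [0.1, 0.8, -0.0]
grip_width: 0.0615
```

Request:
arm_command:
  plan:
    - [0, 0, 0, 0, 0, -7]
    - [0, 0, 0, 0, 0, -14]
    - [0, 0, 0, 0, 0, -21]
    - [0, 0, 0, 0, 0, -28]
    - [0, 0, 0, 0, 0, -35]
    - [0, 0, 0, 0, 0, -42]
    - [0, 0, 0, 0, 0, -49]
    - [0, 0, 0, 0, 0, -56]
    - [0, 0, 0, 0, 0, -63]
    - [0, 0, 0, 0, 0, -70]
    - [0, 0, 0, 0, 0, -77]
    - [0, 0, 0, 0, 0, -84]

```text
clock: 11.58
eef_pos: [0.4712, -0.1936, 0.1453]
orientation: [[0.815, 0.58, -0.0], [0.58, -0.815, 0.0], [-0.0, -0.001, -1.0]]
force: [-1.1, 4.9, 1.0]
grip_width: 0.0611
```

```bash
python3 - <<'E'
from st import *
p,C=st('10')
E
```

```text
t 11.58 [ 0.4712 -0.1936  0.1453] yaw 35.4 q [ 0.7039  0.3491 -0.5234  1.9935  0.228   0.8562  0.6746] F [-1.0537  4.8906  0.9772] w 0.0611 R 0.0795 phi -118.0
```

View pics/z10.png

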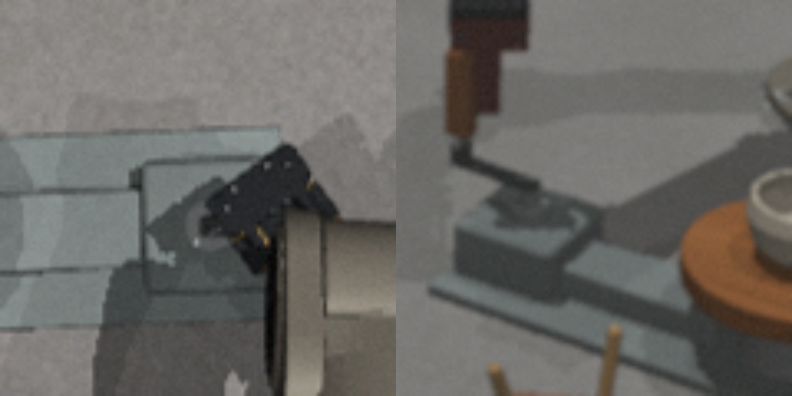

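```bash
python3 - <<'E'
from st import *
C=np.array([.5083,-.1234])
for n,u,v in (('10',462,150),('9',487,140),('8',525,135)):
    h=onz('scene',(u-396)/3.3+295,120+v/3.3,.105);d=h[:2]-C;print(n,h,np.hypot(*d),np.degrees(np.arctan2(d[1],d[0])))
for P in([.4712,-.1936,.145],[.4712,-.1936,.19]):print((proj('scene',P)-[295,120])*3.3+[396,0])
for f in(9,10):
    s=cv2.imread(f'pics/s{f}.png');cv2.imwrite(f'pics/q{f}.png',cv2.resize(s[90:200,270:370],None,fx=4,fy=4,interpolation=cv2.INTER_CUBIC))
cv2.imwrite('pics/q.png',np.hstack([cv2.imread('pics/q9.png'),cv2.imread('pics/q10.png')]))
E
```

```text
10 [ 0.5045 -0.1941  0.105 ] 0.07081558049713452 -93.11391458840447
9 [ 0.4763 -0.1861  0.105 ] 0.07042819287836719 -117.06765933353488
8 [ 0.4489 -0.1631  0.105 ] 0.0714779786907362 -146.27499603234065
[483.6302  95.8406]
[484.1645  49.7882]
```

View pics/q.png

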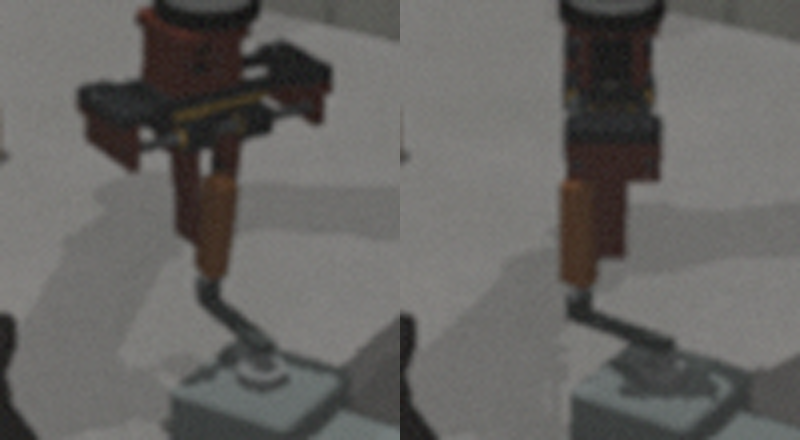

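```bash
cat > hf.py <<'E'
from st import *
from scipy.optimize import least_squares
C=np.array([.5083,-.1234])
def pt(phi,b,l):
    u=np.array([np.cos(phi),np.sin(phi),0]);return np.r_[C,.112]+.075*u+l*(np.sin(b)*np.array([0,0,1])-np.cos(b)*u)
def hf(bot,top,phi0):
    f=lambda q:np.r_[proj('scene',pt(q[0],q[1],.007))-bot,proj('scene',pt(q[0],q[1],.09))-top]
    r=least_squares(f,[np.radians(phi0),1.5]);print(np.degrees(r.x),r.fun)
E
python3 - <<'E'
from hf import *
Q=lambda x,y,o=0:np.array([270+(x-o)/4-.4,90+y/4-.4])
hf(Q(212,275),Q(222,178),-116)
hf(Q(578,285,400),Q(575,182,400),-91)
Z=lambda x,y:np.array([295+(x-396)/3.3-.4,120+y/3.3-.4])
hf(Z(600,138),Z(591,62),155)
hf(Z(525,125),Z(526,42),-146)
E
```

```text
[-118.1688   80.5753] [-0.1198 -0.6685 -0.0311  0.0886]
[-93.0081  91.0554] [-0.2852 -0.0217  0.1061 -0.2707]
[154.5659  80.3372] [-0.175   0.8938 -0.2011 -0.5528]
[-144.5718   83.2004] [-0.253  -1.1505  0.2734  0.0683]
```

Request:
arm_command:
  plan:
    - [-2, 0, 0, 0, 0, 6]
    - [-2, 0, 24, 0, 0, 6]
    - [-2, 0, 48, 0, 0, 6]
    - [-2, 0, 72, 0, 0, 3]
    - [4, -1, 72, 0, 0, -4]
    - [10, -2, 72, 0, 0, -11]
    - [16, -3, 72, 0, 0, -18]
    - [22, -4, 72, 0, 0, -25]
    - [28, -5, 72, 0, 0, -32]
    - [34, -6, 72, 0, 0, -37]
    - [34, -6, 72, 0, 0, -37]
    - [34, -6, 72, 0, 0, -37]

```text
clock: 12.68
eef_pos: [0.5055, -0.2, 0.2172]
orientation: [[1.0, -0.016, -0.0], [-0.016, -1.0, -0.0], [-0.0, 0.0, -1.0]]
force: [0.5, -0.3, -0.0]
grip_width: 0.0617
```

```bash
python3 - <<'E'
from st import *
p,C=st('11')
s=cv2.imread('pics/s11.png');cv2.imwrite('pics/q11.png',cv2.resize(s[90:200,270:370],None,fx=5,fy=5,interpolation=cv2.INTER_CUBIC))
E
```

```text
t 12.68 [ 0.5055 -0.2     0.2172] yaw -0.9 q [ 0.626   0.3015 -0.4401  1.853   0.1493  1.0195  0.1091] F [ 0.5132 -0.2918 -0.0428] w 0.0617 R 0.0767 phi -92.3
```

View pics/q11.png

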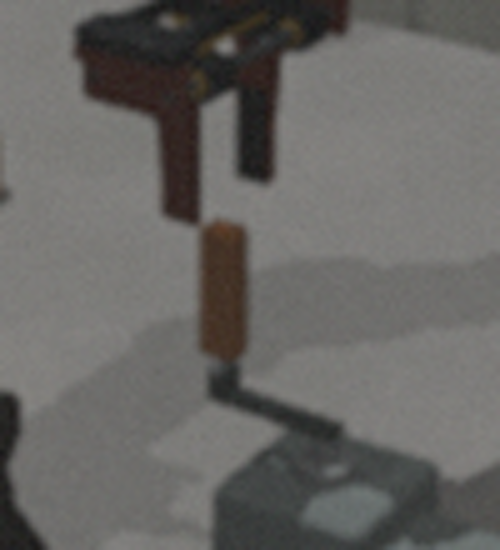

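View pics/t11.png

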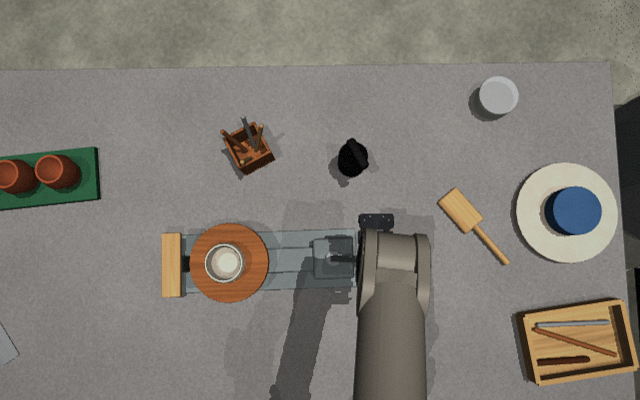

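```bash
python3 - <<'E'
from hf import *
hf(np.array([270+222/5-.4,90+356/5-.4]),np.array([270+223/5-.4,90+226/5-.4]),-91)
import lev2
lev2.lev2('s11.png',.1065);lev2.lev2('s10.png',.1065)
print(proj('scene',[.5055,-.2,.2172]),270+218/5,90+198/5)
E
```

```text
[-93.6898  89.8727] [ 0.0405 -0.0717 -0.0319  0.0903]
s11.png disc 0.1062 c-exp [-0.6556  0.9744] R 0.0943 50 | rest 0.1262 c-exp [-0.7316  1.0873] sides [150.5, 42.8, 151.1, 44.8] | diff 19.95
s10.png disc 0.1062 c-exp [-0.6453  0.9592] R 0.0943 50 | rest 0.1261 c-exp [-0.7011  1.042 ] sides [150.5, 42.7, 151.2, 44.9] | diff 19.95
[313.2085 130.066 ] 313.6 129.6
```

Request:
arm_command:
  plan:
    - [-1, 0, 0, 0, 0, -1]
    - [-2, 0, -15, 0, 0, -2.6]
    - [-2, 0, -30, 0, 0, -2.6]
    - [-2, 0, -45, 0, 0, -2.6]
    - [-2, 0, -60, 0, 0, -2.6]
    - [-2, 0, -69, 0, 0, -2.6]
    - [-2, 0, -69, 0, 0, -2.6]

```text
clock: 13.37
eef_pos: [0.5019, -0.1997, 0.1466]
orientation: [[0.998, -0.066, -0.003], [-0.066, -0.998, 0.001], [-0.003, -0.001, -1.0]]
force: [-0.5, -0.5, 0.7]
grip_width: 0.0615
```

Request:
arm_command:
  plan:
    - [0, 0, 0, 0, 0, 0]
    - [0, 0, 0, 0, 0, 0]
    - [0, 0, 0, 0, 0, 0]
    - [0, 0, 0, 0, 0, 0]
    - [0, 0, 0, 0, 0, 0]
    - [0, 0, 0, 0, 0, 0]
    - [0, 0, 0, 0, 0, 0]
    - [0, 0, 0, 0, 0, 0]
    - [0, 0, 0, 0, 0, 0]
  gripper: 1
  grip_force: 25

```text
clock: 14.12
eef_pos: [0.5037, -0.2002, 0.1487]
orientation: [[0.998, -0.066, 0.001], [-0.066, -0.998, -0.0], [0.001, 0.0, -1.0]]
force: [0.6, -0.7, 3.1]
grip_width: 0.0201
```

```bash
sed -i 's/C=np.array(\[.5085,-.1234\])/C=np.array([.5083,-.1234])/' st.py; python3 - <<'E'
from st import *
p,C=st('12');tab(p,C,5,12)
s=cv2.imread('pics/s12.png');cv2.imwrite('pics/q12.png',cv2.resize(s[90:200,270:370],None,fx=5,fy=5,interpolation=cv2.INTER_CUBIC))
E
```

```text
t 14.12 [ 0.5037 -0.2002  0.1487] yaw -3.8 q [ 0.6007  0.3778 -0.4158  1.9242  0.1953  0.8779  0.0192] F [ 0.5549 -0.7016  3.1203] w 0.0201 R 0.0769 phi -93.4
[6.7, -0.1, 0, 0, 0, 5], [13.4, 0.4, 0, 0, 0, 10], [20.0, 1.4, 0, 0, 0, 15], [26.5, 3.0, 0, 0, 0, 20], [32.9, 5.2, 0, 0, 0, 25], [39.0, 8.0, 0, 0, 0, 30], [44.9, 11.2, 0, 0, 0, 35], [50.4, 15.0, 0, 0, 0, 40], [55.7, 19.2, 0, 0, 0, 45], [60.5, 23.9, 0, 0, 0, 50], [64.9, 29.0, 0, 0, 0, 55], [68.8, 34.4, 0, 0, 0, 60],
```

View pics/q12.png

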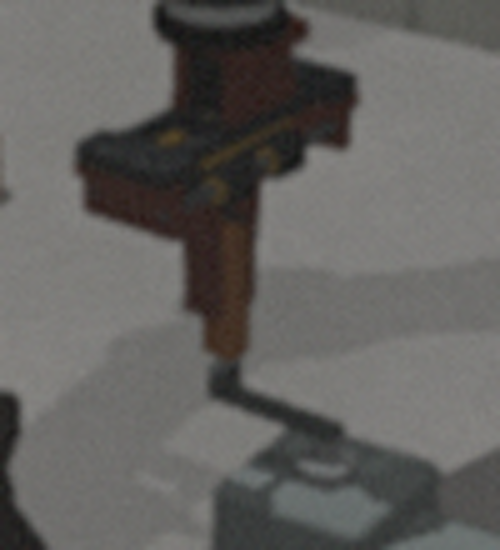

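Request:
arm_command:
  plan:
    - [6.7, -0.1, 0, 0, 0, 5]
    - [13.4, 0.4, 0, 0, 0, 10]
    - [20.0, 1.4, 0, 0, 0, 15]
    - [26.5, 3.0, 0, 0, 0, 20]
    - [32.9, 5.2, 0, 0, 0, 25]
    - [39.0, 8.0, 0, 0, 0, 30]
    - [44.9, 11.2, 0, 0, 0, 35]
    - [50.4, 15.0, 0, 0, 0, 40]
    - [55.7, 19.2, 0, 0, 0, 45]
    - [60.5, 23.9, 0, 0, 0, 50]
    - [64.9, 29.0, 0, 0, 0, 55]
    - [68.8, 34.4, 0, 0, 0, 60]

```text
clock: 15.22
eef_pos: [0.5736, -0.1652, 0.1488]
orientation: [[0.554, 0.832, 0.002], [0.832, -0.554, 0.001], [0.002, 0.002, -1.0]]
force: [2.6, 0.6, 1.2]
grip_width: 0.0202
```

```bash
python3 - <<'E'
from st import *
p,C=st('13');tab(p,C,5,12)
s=cv2.imread('pics/s13.png');cv2.imwrite('pics/q13.png',cv2.resize(s[90:200,270:370],None,fx=5,fy=5,interpolation=cv2.INTER_CUBIC))
E
```

```text
t 15.22 [ 0.5736 -0.1652  0.1488] yaw 56.4 q [ 0.6563  0.5049 -0.6366  1.7859  0.3561  0.9659  0.8577] F [2.6144 0.6039 1.1854] w 0.0202 R 0.0775 phi -32.6
[3.4, 5.8, 0, 0, 0, 5], [6.3, 12.0, 0, 0, 0, 10], [8.6, 18.3, 0, 0, 0, 15], [10.4, 24.8, 0, 0, 0, 20], [11.6, 31.5, 0, 0, 0, 25], [12.2, 38.2, 0, 0, 0, 30], [12.2, 45.0, 0, 0, 0, 35], [11.6, 51.7, 0, 0, 0, 40], [10.4, 58.4, 0, 0, 0, 45], [8.7, 64.9, 0, 0, 0, 50], [6.4, 71.3, 0, 0, 0, 55], [3.6, 77.4, 0, 0, 0, 60],
```

View pics/q13.png

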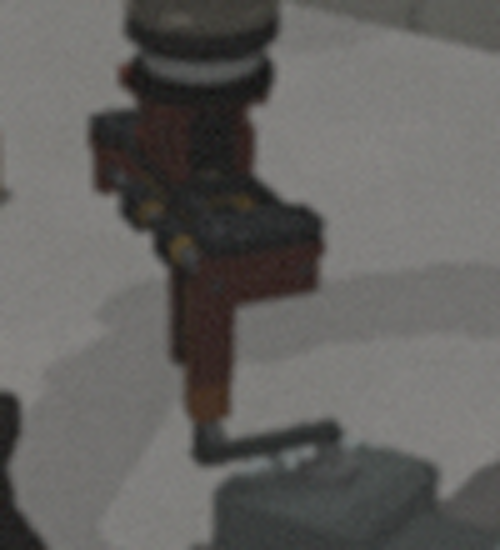

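Request:
arm_command:
  plan:
    - [3.4, 5.8, 0, 0, 0, 5]
    - [6.3, 12.0, 0, 0, 0, 10]
    - [8.6, 18.3, 0, 0, 0, 15]
    - [10.4, 24.8, 0, 0, 0, 20]
    - [11.6, 31.5, 0, 0, 0, 25]
    - [12.2, 38.2, 0, 0, 0, 30]
    - [12.2, 45.0, 0, 0, 0, 35]
    - [11.6, 51.7, 0, 0, 0, 40]
    - [10.4, 58.4, 0, 0, 0, 45]
    - [8.7, 64.9, 0, 0, 0, 50]
    - [6.4, 71.3, 0, 0, 0, 55]
    - [3.6, 77.4, 0, 0, 0, 60]

```text
clock: 16.32
eef_pos: [0.5782, -0.0869, 0.1489]
orientation: [[-0.442, 0.897, 0.006], [0.897, 0.442, 0.003], [-0.0, 0.006, -1.0]]
force: [7.7, 2.5, -3.6]
grip_width: 0.0202
```

```bash
python3 - <<'E'
from st import *
p,C=st('14');
s=cv2.imread('pics/s14.png');cv2.imwrite('pics/q14.png',cv2.resize(s[90:250,270:430],None,fx=4,fy=4,interpolation=cv2.INTER_CUBIC)[:600])
E
```

```text
t 16.32 [ 0.5782 -0.0869  0.1489] yaw 116.2 q [ 0.704   0.5626 -0.8885  1.8064  0.5073  1.0123  1.6436] F [ 7.7463  2.517  -3.5609] w 0.0202 R 0.0789 phi 27.6
```

View pics/q14.png

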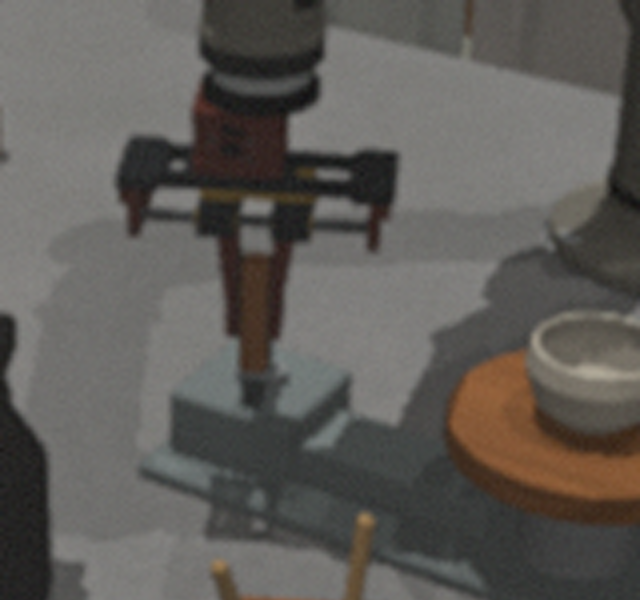

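```bash
python3 - <<'E'
from hf import *
hf(np.array([270+256/4-.4,90+376/4-.4]),np.array([270+257/4-.4,90+257/4-.4]),27)
import lev2
lev2.lev2('s14.png',.1165)
E
```

```text
[29.3983 87.7064] [-0.2214 -1.9114  0.3051  0.1947]
s14.png disc 0.1159 c-exp [-0.9773  1.4526] R 0.0941 52 | rest 0.1262 c-exp [-0.5691  0.8459] sides [150.2, 41.9, 151.3, 46.7] | diff 10.33
```

Request:
arm_command:
  plan:
    - [0, 0, 0, 0, 0, 0]
    - [0, 0, 0, 0, 0, 0]
    - [0, 0, 0, 0, 0, 0]
    - [-0.9, -0.4, 0, 0, 0, 0]
    - [-1.8, -0.9, 0, 0, 0, 0]
    - [-1.8, -0.9, 0, 0, 0, 0]
    - [-1.8, -0.9, 0, 0, 0, -6]
    - [-1.8, -0.9, 0, 0, 0, -12]
    - [-1.8, -0.9, 0, 0, 0, -18]
    - [-1.8, -0.9, 0, 0, 0, -24]
    - [-1.8, -0.9, 0, 0, 0, -30]
    - [-1.8, -0.9, 0, 0, 0, -36]
  gripper: 0

```text
clock: 17.42
eef_pos: [0.5739, -0.0892, 0.1484]
orientation: [[0.176, 0.984, -0.0], [0.984, -0.176, -0.0], [-0.0, -0.0, -1.0]]
force: [0.1, 0.8, 0.1]
grip_width: 0.0877
```

```bash
python3 - <<'E'
from st import *
p,C=st('15');
s=cv2.imread('pics/s15.png');cv2.imwrite('pics/q15.png',cv2.resize(s[90:250,270:430],None,fx=4,fy=4,interpolation=cv2.INTER_CUBIC)[:600])
E
```

```text
t 17.42 [ 0.5739 -0.0892  0.1484] yaw 79.9 q [ 0.6123  0.5105 -0.7453  1.8178  0.412   0.9747  1.0877] F [0.1205 0.7925 0.1479] w 0.0877 R 0.0740 phi 27.6
```

View pics/q15.png

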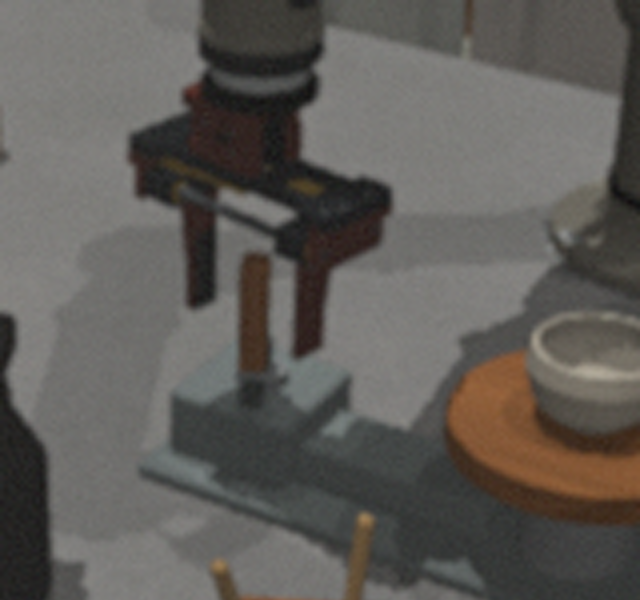

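Request:
arm_command:
  plan:
    - [0, 0, 0, 0, 0, -7]
    - [0, 0, 0, 0, 0, -14]
    - [0, 0, 0, 0, 0, -21]
    - [0, 0, 0, 0, 0, -28]
    - [0, 0, 0, 0, 0, -35]
    - [0, 0, 0, 0, 0, -42]
    - [0, 0, 0, 0, 0, -49]
    - [0, 0, 0, 0, 0, -56]
    - [0, 0, 0, 0, 0, -63]
    - [0, 0, 0, 0, 0, -70]
    - [0, 0, 0, 0, 0, -77]
    - [0, 0, 0, 0, 0, -84]

```text
clock: 18.52
eef_pos: [0.5739, -0.0891, 0.1483]
orientation: [[0.998, -0.069, -0.0], [-0.069, -0.998, 0.0], [-0.0, -0.0, -1.0]]
force: [0.3, -0.1, -0.8]
grip_width: 0.0878
```

Request:
arm_command:
  plan:
    - [0, 0, 0, 0, 0, -7]
    - [0, 0, 0, 0, 0, -14]
    - [0, 0, 0, 0, 0, -21]
    - [0, 0, 0, 0, 0, -28]
    - [0, 0, 0, 0, 0, -35]
    - [0, 0, 0, 0, 0, -42]
    - [0, 0, 0, 0, 0, -49]
    - [0, 0, 0, 0, 0, -56]
    - [0, 0, 0, 0, 0, -60]
    - [0, 0, 0, 0, 0, -60]

```text
clock: 19.35
eef_pos: [0.5739, -0.0889, 0.1482]
orientation: [[0.442, -0.897, -0.0], [-0.897, -0.442, -0.0], [-0.0, 0.0, -1.0]]
force: [-0.4, 0.3, -0.5]
grip_width: 0.0879
```

```bash
python3 - <<'E'
from hf import *
p,C=st('16');
s=cv2.imread('pics/s16.png');cv2.imwrite('pics/q16.png',cv2.resize(s[90:250,270:430],None,fx=4,fy=4,interpolation=cv2.INTER_CUBIC)[:600])
E
```

```text
t 19.35 [ 0.5739 -0.0889  0.1482] yaw -63.8 q [ 0.1969  0.4133 -0.1922  1.8462  0.0989  0.8917 -1.1544] F [-0.4382  0.309  -0.4991] w 0.0879 R 0.0741 phi 27.8
```

View pics/q16.png

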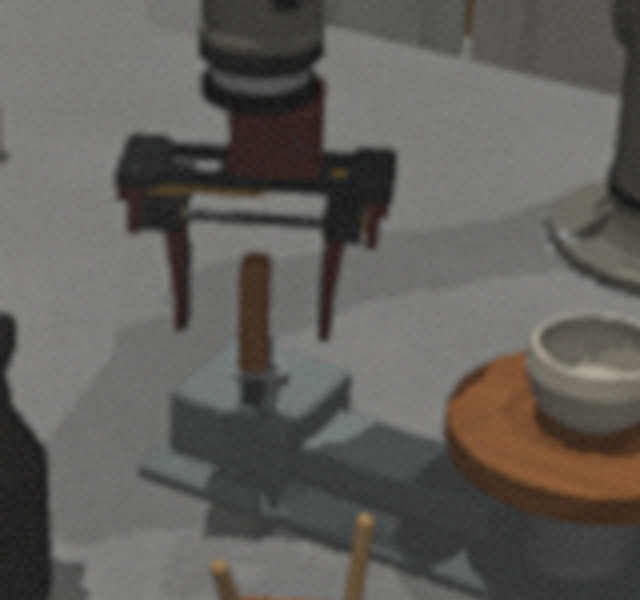

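Request:
arm_command:
  plan:
    - [1, 0.5, 0, 0, 0, 0]
    - [2, 1, 0, 0, 0, 0]
    - [2, 1, 0, 0, 0, 0]
    - [2, 1, 0, 0, 0, 0]
    - [2, 1, 0, 0, 0, 0]
    - [2, 1, 0, 0, 0, 0]
    - [2, 1, 0, 0, 0, 0]
    - [2, 1, 0, 0, 0, 0]
    - [2, 1, 0, 0, 0, 0]
    - [2, 1, 0, 0, 0, 0]
    - [2, 1, 0, 0, 0, 0]
    - [2, 1, 0, 0, 0, 0]
  gripper: 1

```text
clock: 20.45
eef_pos: [0.5761, -0.088, 0.1484]
orientation: [[0.441, -0.897, 0.0], [-0.897, -0.441, 0.0], [-0.0, -0.0, -1.0]]
force: [-0.5, 1.1, -0.0]
grip_width: 0.0196
```

Request:
arm_command:
  plan:
    - [0, 0, 0, 0, 0, 0]
    - [0, 0, 0, 0, 0, 0]
    - [0, 0, 0, 0, 0, 0]

```text
clock: 20.7
eef_pos: [0.576, -0.088, 0.1484]
orientation: [[0.441, -0.897, -0.0], [-0.897, -0.441, 0.0], [-0.0, -0.0, -1.0]]
force: [-0.6, 1.5, 0.4]
grip_width: 0.0197
```

```bash
python3 - <<'E'
from hf import *
p,C=st();tab(p,C,5,12)
E
```

```text
t 20.70 [ 0.576  -0.088   0.1484] yaw -63.8 q [ 0.1952  0.4159 -0.1923  1.8417  0.0991  0.8932 -1.1572] F [-0.6145  1.4723  0.4212] w 0.0197 R 0.0764 phi 27.6
[-3.3, 5.8, 0, 0, 0, 5], [-7.2, 11.2, 0, 0, 0, 10], [-11.5, 16.3, 0, 0, 0, 15], [-16.2, 21.0, 0, 0, 0, 20], [-21.3, 25.3, 0, 0, 0, 25], [-26.8, 29.1, 0, 0, 0, 30], [-32.6, 32.4, 0, 0, 0, 35], [-38.6, 35.2, 0, 0, 0, 40], [-44.9, 37.5, 0, 0, 0, 45], [-51.3, 39.2, 0, 0, 0, 50], [-57.9, 40.4, 0, 0, 0, 55], [-64.5, 40.9, 0, 0, 0, 60],
```

Request:
arm_command:
  plan:
    - [-3.3, 5.8, 0, 0, 0, 5]
    - [-7.2, 11.2, 0, 0, 0, 10]
    - [-11.5, 16.3, 0, 0, 0, 15]
    - [-16.2, 21.0, 0, 0, 0, 20]
    - [-21.3, 25.3, 0, 0, 0, 25]
    - [-26.8, 29.1, 0, 0, 0, 30]
    - [-32.6, 32.4, 0, 0, 0, 35]
    - [-38.6, 35.2, 0, 0, 0, 40]
    - [-44.9, 37.5, 0, 0, 0, 45]
    - [-51.3, 39.2, 0, 0, 0, 50]
    - [-57.9, 40.4, 0, 0, 0, 55]
    - [-64.5, 40.9, 0, 0, 0, 60]

```text
clock: 21.7
eef_pos: [0.5125, -0.0457, 0.1484]
orientation: [[0.998, -0.061, 0.003], [-0.061, -0.998, 0.002], [0.002, -0.002, -1.0]]
force: [5.2, 3.6, -4.6]
grip_width: 0.0198
```

```bash
python3 - <<'E'
from lev2 import *
p,C=st('17');tab(p,C,5,12)
lev2('s17.png',.121)
E
```

```text
t 21.70 [ 0.5125 -0.0457  0.1484] yaw -3.5 q [ 0.3393  0.3388 -0.4441  1.986   0.1886  0.8537 -0.2677] F [ 5.1849  3.6166 -4.5981] w 0.0198 R 0.0778 phi 86.9
[-6.8, 0.1, 0, 0, 0, 5], [-13.5, -0.5, 0, 0, 0, 10], [-20.2, -1.6, 0, 0, 0, 15], [-26.8, -3.3, 0, 0, 0, 20], [-33.2, -5.5, 0, 0, 0, 25], [-39.4, -8.3, 0, 0, 0, 30], [-45.3, -11.6, 0, 0, 0, 35], [-50.9, -15.5, 0, 0, 0, 40], [-56.1, -19.8, 0, 0, 0, 45], [-61.0, -24.5, 0, 0, 0, 50], [-65.4, -29.7, 0, 0, 0, 55], [-69.3, -35.2, 0, 0, 0, 60], 
s17.png disc 0.1205 c-exp [-1.1605  1.7248] R 0.0938 52 | rest 0.1262 c-exp [-0.7181  1.0673] sides [150.8, 42.9, 150.9, 44.8] | diff 5.65
```

View pics/z17.png

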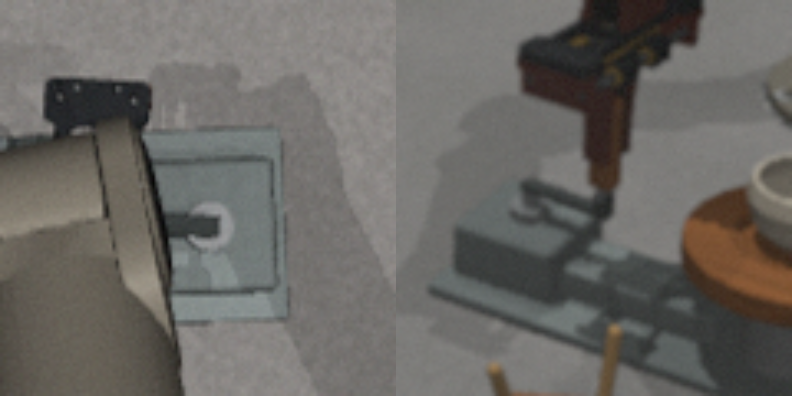

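Request:
arm_command:
  plan:
    - [-6.8, 0.1, 0, 0, 0, 5]
    - [-13.5, -0.5, 0, 0, 0, 10]
    - [-20.2, -1.6, 0, 0, 0, 15]
    - [-26.8, -3.3, 0, 0, 0, 20]
    - [-33.2, -5.5, 0, 0, 0, 25]
    - [-39.4, -8.3, 0, 0, 0, 30]
    - [-45.3, -11.6, 0, 0, 0, 35]
    - [-50.9, -15.5, 0, 0, 0, 40]
    - [-56.1, -19.8, 0, 0, 0, 45]
    - [-61.0, -24.5, 0, 0, 0, 50]
    - [-65.4, -29.7, 0, 0, 0, 55]
    - [-65.4, -29.7, 0, 0, 0, 55]

```text
clock: 22.8
eef_pos: [0.4473, -0.0756, 0.1484]
orientation: [[0.622, 0.783, 0.003], [0.783, -0.622, 0.002], [0.003, 0.001, -1.0]]
force: [4.3, 5.0, -6.8]
grip_width: 0.0199
```

```bash
python3 - <<'E'
from lev2 import *
p,C=st('18');tab(p,C,1,12)
lev2('s18.png',.1245)
for i in 'abc':
    snap('scene',f's18{i}.png');lev2(f's18{i}.png',.1245)
s=cv2.imread('pics/s18.png')
cv2.imwrite('pics/d18.png',cv2.resize(s[165:250,372:492],None,fx=6.5,fy=6.5,interpolation=cv2.INTER_CUBIC))
E
```

```text
t 22.80 [ 0.4473 -0.0756  0.1484] yaw 51.5 q [ 0.5925  0.2706 -0.6382  2.1076  0.2165  0.8233  0.7235] F [ 4.3165  4.9647 -6.7773] w 0.0199 R 0.0775 phi 141.9
[-0.8, -1.1, 0, 0, 0, 1], [-1.6, -2.2, 0, 0, 0, 2], [-2.4, -3.3, 0, 0, 0, 3], [-3.2, -4.4, 0, 0, 0, 4], [-3.9, -5.5, 0, 0, 0, 5], [-4.7, -6.6, 0, 0, 0, 6], [-5.4, -7.8, 0, 0, 0, 7], [-6.1, -9.0, 0, 0, 0, 8], [-6.7, -10.1, 0, 0, 0, 9], [-7.4, -11.3, 0, 0, 0, 10], [-8.0, -12.5, 0, 0, 0, 11], [-8.6, -13.7, 0, 0, 0, 12], 
s18.png disc 0.1253 c-exp [-1.0319  1.5338] R 0.0941 52 | rest 0.1267 c-exp [ 0.1949 -0.2897] sides [151.3, 37.8, 151.1, 55.9] | diff 1.32
s18a.png disc 0.1253 c-exp [-0.9894  1.4706] R 0.0942 52 | rest 0.1267 c-exp [ 0.2343 -0.3483] sides [151.3, 38.2, 150.9, 55.9] | diff 1.36
s18b.png disc 0.1254 c-exp [-0.9776  1.4531] R 0.0940 52 | rest 0.1267 c-exp [ 0.2187 -0.325 ] sides [151.1, 37.8, 150.9, 56.2] | diff 1.37
s18c.png disc 0.1254 c-exp [-0.9549  1.4192] R 0.0941 51 | rest 0.1268 c-exp [ 0.1834 -0.2727] sides [151.4, 37.3, 151.3, 56.5] | diff 1.39
```

View pics/d18.png

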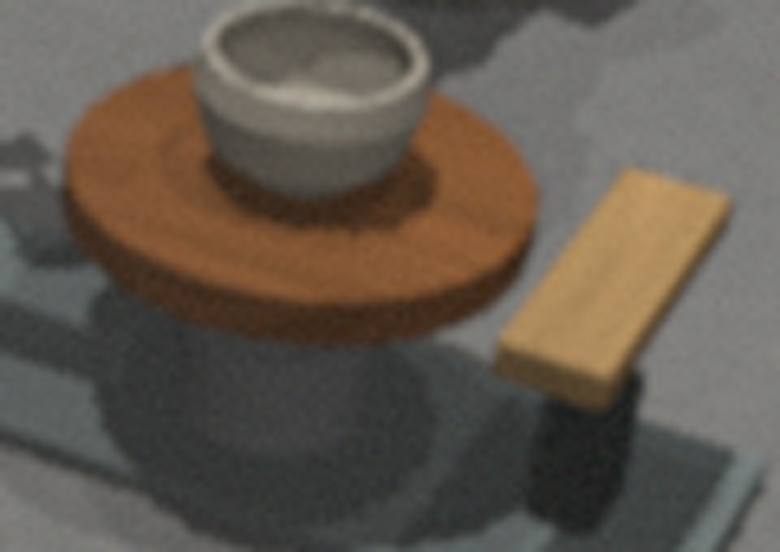

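Request:
arm_command:
  plan:
    - [-1.6, -2.2, 0, 0, 0, 2]
    - [-3.2, -4.4, 0, 0, 0, 4]
    - [-4.7, -6.6, 0, 0, 0, 6]
    - [-6.1, -9.0, 0, 0, 0, 8]
    - [-7.4, -11.3, 0, 0, 0, 10]
    - [-7.4, -11.3, 0, 0, 0, 10]
    - [-7.4, -11.3, 0, 0, 0, 10]

```text
clock: 23.63
eef_pos: [0.4403, -0.0865, 0.1484]
orientation: [[0.48, 0.877, 0.003], [0.877, -0.48, 0.002], [0.003, 0.002, -1.0]]
force: [5.2, 4.6, -6.3]
grip_width: 0.0203
```

```bash
python3 - <<'E'
from lev2 import *
p,C=st('19')
for z in(.1255,.1245,.1265,.127):lev2('s19.png',z)
s=cv2.imread('pics/s19.png')
cv2.imwrite('pics/q19.png',cv2.resize(s[90:200,270:370],None,fx=5,fy=5,interpolation=cv2.INTER_CUBIC))
E
```

```text
t 23.63 [ 0.4403 -0.0865  0.1484] yaw 61.3 q [ 0.6443  0.2673 -0.6663  2.1166  0.2223  0.8222  0.9136] F [ 5.2172  4.6488 -6.2941] w 0.0203 R 0.0774 phi 151.5
s19.png disc 0.1263 c-exp [-0.9606  1.4277] R 0.0941 52 | rest 0.1268 c-exp [ 0.2155 -0.3203] sides [151.1, 38.0, 151.6, 56.1] | diff 0.46
s19.png disc 0.1263 c-exp [-0.9169  1.3628] R 0.0941 51 | rest 0.1268 c-exp [ 0.2155 -0.3203] sides [151.1, 38.0, 151.6, 56.1] | diff 0.52
s19.png disc 0.1263 c-exp [-0.9869  1.4669] R 0.0941 53 | rest 0.1268 c-exp [ 0.2155 -0.3203] sides [151.1, 38.0, 151.6, 56.1] | diff 0.47
s19.png disc 0.1263 c-exp [-0.9961  1.4805] R 0.0941 53 | rest 0.1268 c-exp [ 0.2155 -0.3203] sides [151.1, 38.0, 151.6, 56.1] | diff 0.44
```

View pics/q19.png

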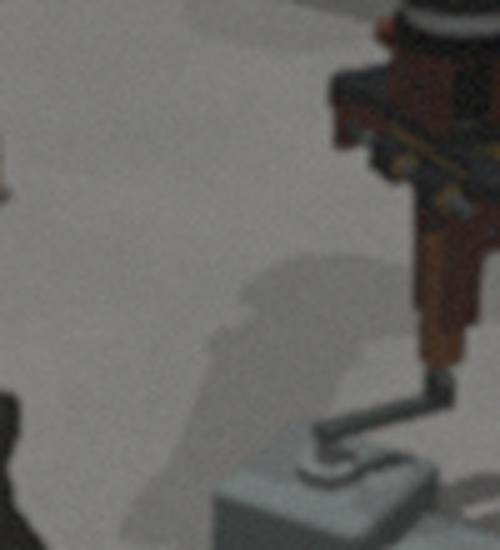

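Request:
arm_command:
  plan:
    - [0, 0, 0, 0, 0, 0]
    - [4.2, -2.3, 0, 0, 0, 0]
    - [8.4, -4.6, -0.4, 0, 0, 0]
    - [12.6, -6.9, -1.2, 0, 0, 0]
    - [16.8, -9.2, -2.5, 0, 0, 0]
    - [20.7, -11.3, -4.1, 0, 0, 0]
    - [24.6, -13.4, -6.2, 0, 0, 0]
    - [28.2, -15.5, -8.6, 0, 0, 0]
    - [31.7, -17.4, -11.4, 0, 0, 0]
    - [35, -19.2, -14.5, 0, 0, 0]
    - [38, -20.8, -17.9, 0, 0, 0]
    - [38, -20.8, -17.9, 0, 0, 0]
  grip_force: 8

```text
clock: 24.73
eef_pos: [0.4798, -0.1073, 0.1312]
orientation: [[0.481, 0.876, 0.005], [0.876, -0.482, 0.002], [0.004, 0.003, -1.0]]
force: [4.6, 5.0, 0.7]
grip_width: 0.0201
```

```bash
python3 - <<'E'
from lev2 import *
p,C=st('20')
lev2('s20.png',.126)
s=cv2.imread('pics/s20.png')
cv2.imwrite('pics/q20.png',cv2.resize(s[90:200,270:370],None,fx=5,fy=5,interpolation=cv2.INTER_CUBIC))
E
```

```text
t 24.73 [ 0.4798 -0.1073  0.1312] yaw 61.2 q [ 0.6224  0.3595 -0.6277  2.0427  0.2838  0.8189  0.8986] F [4.5929 5.0237 0.7191] w 0.0201 R 0.0327 phi 150.6
s20.png disc 0.1264 c-exp [-0.8861  1.317 ] R 0.0941 53 | rest 0.1265 c-exp [-0.2014  0.2993] sides [150.4, 41.1, 151.1, 50.0] | diff 0.03
```

View pics/q20.png

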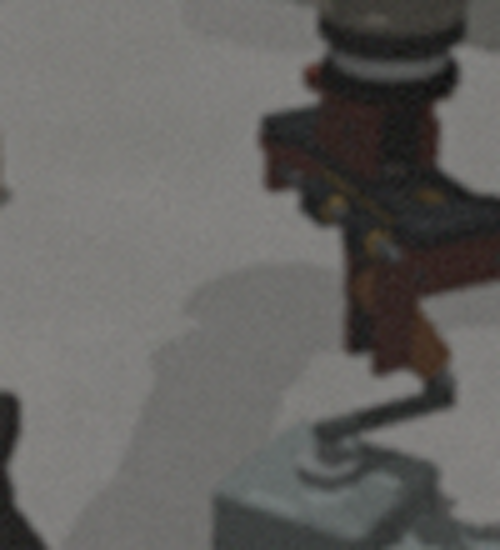

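Request:
arm_command:
  plan:
    - [2.7, -1.5, -3.7, 0, 0, 0]
    - [5.2, -2.8, -7.7, 0, 0, 0]
    - [7.3, -4, -11.9, 0, 0, 0]
    - [9.1, -5, -16.3, 0, 0, 0]
    - [10.5, -5.8, -20.8, 0, 0, 0]
    - [11.7, -6.4, -25.5, 0, 0, 0]
    - [12.4, -6.8, -30.3, 0, 0, 0]
    - [12.7, -7, -35.1, 0, 0, 0]
    - [12.7, -7, -36.5, 0, 0, 0]
    - [12.7, -7, -36.5, 0, 0, 0]

```text
clock: 25.67
eef_pos: [0.4952, -0.1149, 0.0959]
orientation: [[0.482, 0.876, 0.011], [0.876, -0.482, 0.001], [0.006, 0.009, -1.0]]
force: [10.6, 2.9, 1.8]
grip_width: 0.0204
```

```bash
python3 - <<'E'
from lev2 import *
p,C=st('21')
lev2('s21.png',.126)
s=cv2.imread('pics/s21.png')
cv2.imwrite('pics/q21.png',cv2.resize(s[110:220,290:390],None,fx=5,fy=5,interpolation=cv2.INTER_CUBIC))
E
```

```text
t 25.67 [ 0.4952 -0.1149  0.0959] yaw 61.2 q [ 0.5916  0.4332 -0.5916  2.0372  0.3454  0.7572  0.8591] F [10.5562  2.917   1.7612] w 0.0204 R 0.0156 phi 146.9
s21.png disc 0.1267 c-exp [-0.6906  1.0265] R 0.0944 53 | rest 0.1268 c-exp [ 0.2951 -0.4387] sides [151.6, 37.8, 150.7, 56.8] | diff 0.08
```

View pics/q21.png

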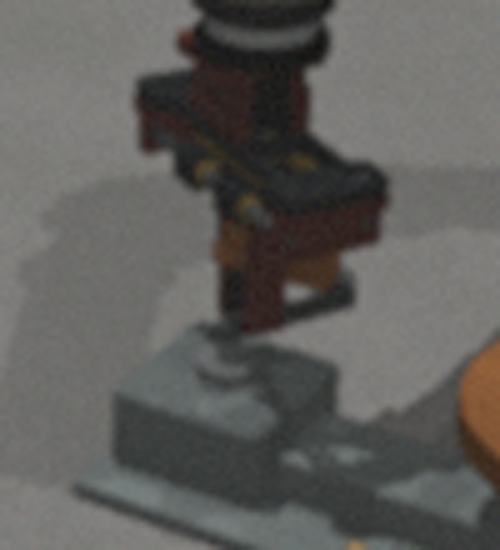

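Request:
arm_command:
  plan:
    - [0, 0, 0, 0, 0, 0]
    - [0, 0, 0, 0, 0, 0]
    - [0, 0, 0, 0, 0, 0]
    - [0, 0, 0, 0, 0, 0]
    - [0, 0, 0, 0, 0, 0]
    - [0, 0, 0, 0, 0, 0]
    - [0, 0, 20, 0, 0, 0]
    - [0, 0, 40, 0, 0, 0]
    - [0, 0, 60, 0, 0, 0]
    - [0, 0, 80, 0, 0, 0]
    - [0, 0, 90, 0, 0, 0]
    - [0, 0, 90, 0, 0, 0]
  gripper: 0.3

```text
clock: 26.77
eef_pos: [0.4907, -0.1163, 0.1859]
orientation: [[0.482, 0.876, 0.004], [0.876, -0.482, -0.001], [0.001, 0.004, -1.0]]
force: [-0.0, 0.7, 0.7]
grip_width: 0.0613
```

```bash
python3 - <<'E'
from lev2 import *
p,C=st('22')
lev2('s22.png',.126)
s=cv2.imread('pics/s22.png')
cv2.imwrite('pics/q22.png',cv2.resize(s[110:220,290:390],None,fx=5,fy=5,interpolation=cv2.INTER_CUBIC))
E
```

```text
t 26.77 [ 0.4907 -0.1163  0.1859] yaw 61.2 q [ 0.659   0.3038 -0.6493  1.9642  0.2271  0.9414  0.965 ] F [-0.0126  0.7459  0.6794] w 0.0613 R 0.0190 phi 157.9
s22.png disc 0.1264 c-exp [-1.026  1.525] R 0.0940 53 | rest 0.1269 c-exp [ 0.3416 -0.5077] sides [151.4, 38.5, 151.3, 56.4] | diff 0.49
```

View pics/q22.png

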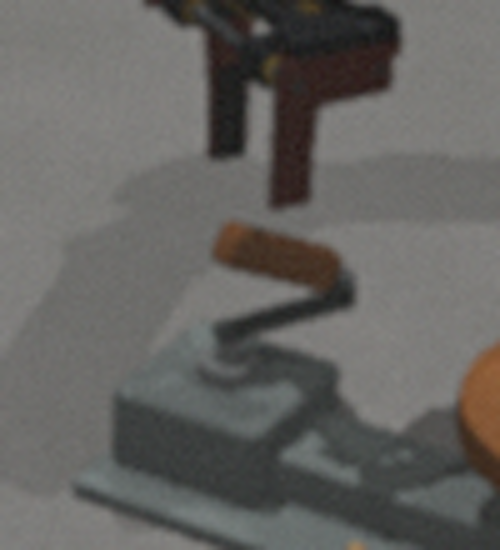

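Request:
arm_command:
  plan:
    - [4, -1, 0, 0, 0, 0]
    - [8, -2, 0, 0, 0, 0]
    - [8, -2, 0, 0, 0, 0]
    - [8, -2, 0, 0, 0, 0]
    - [8, -2, 0, 0, 0, 0]
    - [8, -2, 0, 0, 0, 0]
    - [8, -2, 0, 0, 0, 0]
    - [8, -2, -7, 0, 0, 0]
    - [8, -2, -15, 0, 0, 0]
    - [8, -2, -20, 0, 0, 0]
    - [8, -2, -25, 0, 0, 0]
    - [8, -2, -30, 0, 0, 0]
  gripper: 1

```text
clock: 27.87
eef_pos: [0.4973, -0.118, 0.1532]
orientation: [[0.482, 0.876, -0.0], [0.876, -0.482, 0.0], [-0.0, -0.0, -1.0]]
force: [1.7, -0.4, 0.2]
grip_width: 0.0004
```

Request:
arm_command:
  plan:
    - [0, 0, -4, 0, 0, 0]
    - [0, 0, -8, 0, 0, 0]
    - [0, 0, -12, 0, 0, 0]
    - [0, 0, -16, 0, 0, 0]
    - [0, 0, -20, 0, 0, 0]
    - [0, 0, -24, 0, 0, 0]
    - [0, 0, -27, 0, 0, 0]
    - [0, 0, -27, 0, 0, 0]

```text
clock: 28.53
eef_pos: [0.497, -0.1179, 0.1263]
orientation: [[0.482, 0.876, -0.001], [0.876, -0.482, 0.0], [-0.0, -0.001, -1.0]]
force: [-0.9, 0.7, 0.8]
grip_width: 0.0006
```

```bash
python3 - <<'E'
from lev2 import *
p,C=st('23')
s=cv2.imread('pics/s23.png')
cv2.imwrite('pics/q23.png',cv2.resize(s[110:220,290:390],None,fx=5,fy=5,interpolation=cv2.INTER_CUBIC))
E
```

```text
t 28.53 [ 0.497  -0.1179  0.1263] yaw 61.2 q [ 0.6156  0.3977 -0.6134  2.0009  0.3053  0.8345  0.899 ] F [-0.8757  0.7153  0.7618] w 0.0006 R 0.0126 phi 154.2
```

View pics/q23.png

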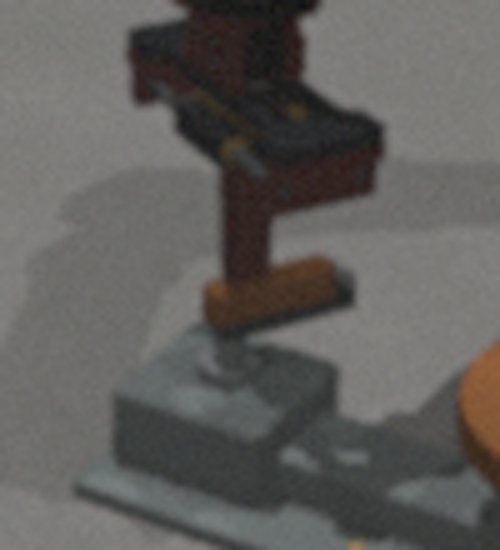

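Nearly flat. I'll press in small steps until the force rises.

Request:
arm_command:
  plan:
    - [0, 0, -1, 0, 0, 0]
    - [0, 0, -2, 0, 0, 0]
    - [0, 0, -2.5, 0, 0, 0]
    - [0, 0, -2.5, 0, 0, 0]

```text
clock: 28.97
eef_pos: [0.4977, -0.118, 0.1248]
orientation: [[0.482, 0.876, 0.0], [0.876, -0.482, -0.0], [-0.0, 0.0, -1.0]]
force: [-1.2, 0.5, 3.3]
grip_width: 0.0007
```

Request:
arm_command:
  plan:
    - [0, 0, -1, 0, 0, 0]
    - [0, 0, -1.5, 0, 0, 0]
    - [0, 0, -1.5, 0, 0, 0]

```text
clock: 29.22
eef_pos: [0.4978, -0.118, 0.1244]
orientation: [[0.482, 0.876, 0.0], [0.876, -0.482, -0.001], [-0.001, 0.001, -1.0]]
force: [-5.0, 0.2, 15.7]
grip_width: 0.0005
```

Force jumped to 16 N at z=0.1244, which is the handle's flat height, so it has bottomed out. Lifting away and checking.

Request:
arm_command:
  plan:
    - [0, 0, 4, 0, 0, 0]
    - [0, 0, 20, 0, 0, 0]
    - [0, 0, 45, 0, 0, 0]
    - [0, 0, 70, 0, 0, 0]
    - [0, 0, 95, 0, 0, 0]
    - [-5, -20, 115, 0, 0, 0]
    - [-10, -45, 125, 0, 0, 0]
    - [-10, -75, 125, 0, 0, 0]
    - [-10, -105, 125, 0, 0, 0]
    - [-10, -135, 125, 0, 0, 0]
    - [-10, -165, 125, 0, 0, 0]
    - [-10, -195, 125, 0, 0, 0]

```text
clock: 30.22
eef_pos: [0.4871, -0.3145, 0.2479]
orientation: [[0.482, 0.876, -0.0], [0.876, -0.482, -0.0], [-0.0, -0.0, -1.0]]
force: [0.6, 0.0, 0.7]
grip_width: 0.0004
```

Request:
arm_command:
  plan:
    - [0, -20, 0, 0, 0, 0]
    - [0, -40, 0, 0, 0, 0]
    - [0, -40, 0, 0, 0, 0]
    - [0, -40, 0, 0, 0, 0]

```text
clock: 30.55
eef_pos: [0.4869, -0.3537, 0.2474]
orientation: [[0.484, 0.875, -0.001], [0.875, -0.484, 0.001], [0.0, -0.001, -1.0]]
force: [0.1, 1.2, -0.8]
grip_width: 0.0003
```

```bash
python3 - <<'E'
from lev2 import *
p,C=st('24')
for i in 'abc':
    snap('scene',f's24{i}.png');lev2(f's24{i}.png',.126)
s=cv2.imread('pics/s24.png');t=cv2.imread('pics/t24.png')
a=cv2.resize(s[150:260,300:490],None,fx=4,fy=4,interpolation=cv2.INTER_CUBIC)
cv2.imwrite('pics/q24.png',a)
cv2.imwrite('pics/qt24.png',cv2.resize(t[215:310,150:370],None,fx=3.6,fy=3.6,interpolation=cv2.INTER_CUBIC))
E
```

```text
t 30.55 [ 0.4869 -0.3537  0.2474] yaw 61.1 q [ 0.9357  0.3865 -0.536   1.6798  0.2134  1.135   1.407 ] F [ 0.0865  1.1638 -0.7945] w 0.0003 R 0.2313 phi -95.3
s24a.png disc 0.1265 c-exp [-0.8253  1.2267] R 0.0941 52 | rest 0.1269 c-exp [ 0.344  -0.5113] sides [151.7, 39.1, 151.0, 55.9] | diff 0.43
s24b.png disc 0.1264 c-exp [-0.8227  1.2228] R 0.0941 53 | rest 0.1268 c-exp [ 0.2552 -0.3793] sides [151.1, 38.2, 151.5, 56.1] | diff 0.32
s24c.png disc 0.1265 c-exp [-0.8731  1.2978] R 0.0941 53 | rest 0.1268 c-exp [ 0.3362 -0.4998] sides [151.9, 38.5, 150.5, 56.5] | diff 0.30
```

View pics/q24.png

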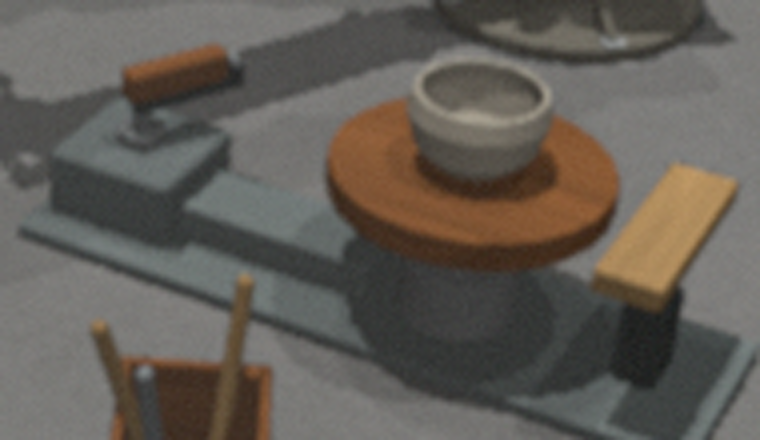

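View pics/qt24.png

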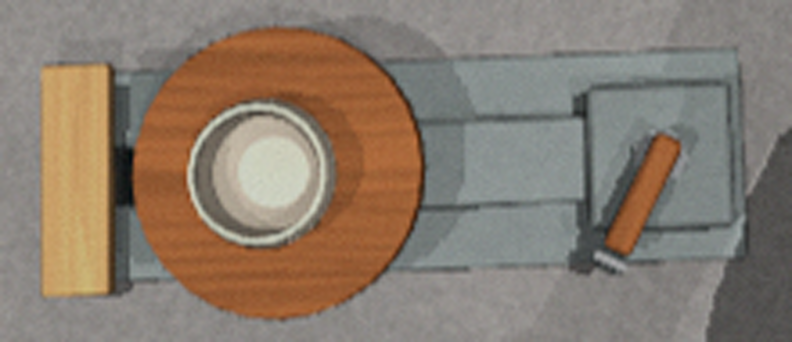

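View pics/t24.png

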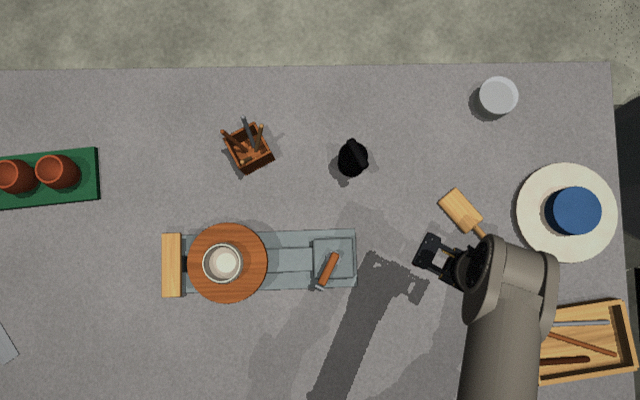

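```bash
python3 - <<'E'
from h import *
for f in('t0.png','t24.png'):
    t=cv2.imread('pics/'+f);hsv=cv2.cvtColor(t,cv2.COLOR_BGR2HSV);m=cv2.inRange(hsv,(0,90,60),(25,255,255));k=np.zeros_like(m);k[235:295,295:360]=m[235:295,295:360]
    c=max(cv2.findContours(k,0,1)[0],key=cv2.contourArea);b=cv2.boxPoints(cv2.minAreaRect(c))
    B=np.array([onz('top',*p,.1245)[:2] for p in b]);e=[B[1]-B[0],B[2]-B[1]];e=max(e,key=np.linalg.norm)
    print(f,np.degrees(np.arctan2(e[1],e[0]))%180,[np.linalg.norm(B[1]-B[0]),np.linalg.norm(B[2]-B[1])])
a=cv2.cvtColor(cv2.imread('pics/t0.png'),6).astype(int);b=cv2.cvtColor(cv2.imread('pics/t24.png'),6).astype(int)
for n,(x0,x1,y0,y1) in dict(rest=(155,186,225,305),pot=(215,280,110,180),bottle=(335,372,135,185),paddle=(432,485,182,235)).items():
    p=cv2.phaseCorrelate(a[y0:y1,x0:x1].astype(np.float32),b[y0:y1,x0:x1].astype(np.float32));print(n,p)
print(job.finish_job())
E
```

```text
t0.png 65.6599723478378 [np.float64(0.01946122815950168), np.float64(0.0818088683070779)]
t24.png 153.61034747310583 [np.float64(0.08110924878723898), np.float64(0.019490268489367284)]
rest ((-0.02186242898085311, 0.04878303744525425), 0.9553323006257415)
pot ((-0.005389336814637602, -0.03340438053848516), 0.9258353196912341)
bottle ((0.04411601066929194, 0.041221416895009355), 1.0013990631103515)
paddle ((-0.07839639705634838, 0.01797388834535596), 0.9589288479997298)
the job is handed in; nothing more can be done
None
```

I swung the handle up, cranked the turntable level with the hand rest, folded the handle flat and let go. The job was handed in at about 31 s of the 72 s.

**Turntable height:** I turned the crank about 448°, measured by the handle's direction in the top view before and after. That is about 37.3 mm of rise, against a starting gap of about 37.1 mm. The last pictures put the turntable top at 126.4–126.5 mm. The hand rest measured 126.1–126.2 mm in the earlier clear views. In the last pictures the raised disc disturbs one edge of the rest, which then reads 126.8–126.9 mm. Either way the two agree to about 0.5 mm.

**Handle:** it is folded flat over the arm. The grip slipped during the fold and left it about 25° up, so I pressed it down with the closed fingers until it stopped, at about 16 N.

**Surroundings:** the hand rest, pot, bottle and paddle shifted less than 0.1 pixel in the top view. The gripper is well clear.

**What did not go to plan:**
- **Handle lean:** for the first half turn of cranking the handle stood at about 80–83°, leaning inwards, instead of fully upright.
- **Finger contact:** because of that lean, an open finger caught the handle while I was changing grip. It pushed the crank about 20° further in the raising direction, and the handle ended up fully upright.
- **After that:** I gripped it again and did the rest of the cranking with it at about 88–90°. The strongest push I noted was about 16 N.

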